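Put the step block away in its gauge case and shut the stayed lid

ROBOT

A 6-joint arm with a two-finger parallel gripper is mounted at the origin on a cart in front of the work surface, level with it; the furniture and walls round the work are solid. World frame = base frame: x ahead of the robot, y to its left, z up, the work surface at z = 0. Lengths are in mm, angles in rad, forces in N, time in s.
With the tool pointing down it reaches from about 350 to 775 mm from the base axis. Payload 7.3 kg.
Tool frame: the origin (TCP) lies between the finger pads; the fingertips stand 17 mm ahead of it and the grasp point (between the pads) lies 2 mm behind it; z points along the fingers, y is the direction in which the jaws open and shut (so a half turn about z gives the same grasp; the last joint's range is limited). The gripper opens to 92 mm and grips with 3 to 60 N. Pads are 19 mm wide; open, the fingers measure 130 mm over their backs; the gripper's body (75 mm by 190 mm) begins 47 mm behind the grasp point.
Start: joints at [1.039, 0.342, 1.524, -0, 1.275, -0.146], TCP at [197.544, 486.436, 243.741] pointing down, gripper open.
Joint ranges: [-2.53, 2.53], [-0.77, 2.02], [0.04, 2.7], [-1, 4.14], [0.28, 2.66], [-3.11, 3.11]. Speed limits (rad/s): [2.57, 2.57, 3.14, 3.14, 3.14, 3.14].

INTERFACE

Orientations are given as [roll, pitch, yaw] about the fixed x, y, z axes, in that order (R = Rz(yaw) Ry(pitch) Rx(roll)).
In Python, from plant import get_obs, capture, get_calibration, close_job gives the robot as it stands.
- The arm moves only by the tool carry_out, never from a script. Its argument "moves" is one flat list of numbers, 7 for each row, row after row: the shift along the tool's x, y, z normalised to -1 to 1, where 1 is 40 cm, then the turn, a rotation vector about the tool's x, y, z normalised to -1 to 1, where 1 is 30 degrees, then the opening, from 0 (shut) to 1 (fully open). A call has exactly 8 rows; each row is the pose to reach, as a shift and turn from the pose measured when the call began, along the tool's axes at that moment; what a row does not reach only later rows make up. A row lasts 1/10 s, in which the tool goes at most 50 mm and 8.59 degrees, less where a joint would pass 70% of its speed; a pose out of reach is approached as far as the arm can. A call with a number of a shift or a turn outside -1 to 1 is refused whole. A call with a gripper value outside its range is refused whole. The fingers move at their own pace and stop on an object; the grip force is fixed at half the most. Time passes only in rows, so rows that repeat a pose let the fingers close, or fill a call up. It gives the time, the measured TCP pose, the force and the opening at its end, in the units of the state.
- get_obs(): the state, without advancing time (a new reading comes with each control period).
- capture(name): name is "scene" or "top" or "wrist"; returns the picture (400x640x3 uint8, red, green, blue); there is no depth.
- get_calibration(name): a dict with "vfov" (degrees; the focal length in pixels is half the picture's height over the tangent of half this angle, whatever the lens; pixels are square), "cx", "cy" (the principal point, pixels), "cam_to_world" (4x4, takes a point from camera to world coordinates). Camera axes: x right, y up, looking along -z (the intrinsics and any distortion apply to the point x, -y, -z); pixel columns grow to the right and rows downward; lengths in mm; the calibration is good to about 2 mm. A picture is of the moment at which its call begins: read the wrist's pose just before it. get_calibration takes no time and is no camera call; for the wrist camera it gives the pose at the moment of the call.
- close_job(): hands the job in, once; it reports no verdict.
The state is a dict: "time": time; "joint_positions": joint angles; "dq": joint speeds; "tau": joint torques, N m; "tool_pos": TCP position; "tcp_rot": TCP orientation; "contact_force": force on the tool from outside, world axes, zero at the start; "moment": the same for the moment, N m; "grip_width": finger opening in mm.
Only numpy, scipy, OpenCV 4.12 (cv2) and the standard library are available. Lean on these libraries where they do the work, as an engineer would, in place of code of your own. Each camera call takes 0.05 s, during which the arm holds its last target.

TASK

Put the steel step block away in its gauge case. Raise the lid until its folding stay locks and holds the lid up by itself, lay the block flat in its empty recess, then release the stay at its knob and lower the lid gently until it is fully shut: do not force the lid or the stay, do not let the lid drop, and leave the other things on the table where they are.

Things in the scene. Friction and masses are not known exactly. Their poses are not given: they have to be found in the camera images.
- gauge_case: The gauge case: a grey sheet-steel box with rubber feet, fixed to the table, 190 (its x) x 150 (its y) mm, 70 mm high to the rim; with the lid shut 96 mm. Origin: centre of its underside. Its front (the side with the lid's bar) faces -x of its frame, z is up, +y is its left side, which carries the stay. Walls 2.5 mm; inside a wooden insert whose top is 45 mm above the table.
- case_hinge (a point): Point on the lid's hinge axis, at the top of the back wall, middle of the width: at x = +95, y = 0, z = 70 mm in the case's frame. The axis runs along the case's y.
- case_lid (a joint): Lid angle in rad: 0 shut, growing as its front rises. Somewhere between 1.05 and 1.3, differing with how the stay is set, the stay comes straight and taut and stops the lid firmly: feel for it. Let go within 1 mm (at the bar) of that stop, the stay drops past its centre and locks, and the lid settles back 2 mm on it; raised less, it does not lock. The lid (0.8 to 1.2 kg) takes 4 to 6 N at the bar.
- lid_bar (a point): Centre of the round steel bar handle on the lid's front: 10 mm thick, 74 mm of free straight length along the case's y, standing 38 mm (axis) off the lid's front face. With the lid shut it lies 228 mm in front of the hinge axis and 13 mm above it.
- stay_knob (a point): Centre of the dark steel knob on the stay's middle joint, at the case's left: a cylinder 14 mm thick, 34 mm long along the case's y, 114 mm left of the case's middle, 39 mm off the lid's side. Pulled forward over the centre (2 to 3 N) the stay breaks; then the lid's weight drives it forward and down, up to 10 N.
- stay_pivot (a point): Pivot of the stay's lower link, on a slotted bracket on the case's left side (about x = +5, z = 50 mm in the case's frame, set a few mm differently each time); this point is level with the knob in y. The knob swings about it on a radius of 77 mm in the plane of the case's x and z: lid shut, the link lies forward, about level; locked, it leans back, about 2.1 rad round over the top.
- stay_lower: The stay's lower link, 77 mm from pivot to knob. Origin at the pivot, axes along the case's when the lid is shut; it turns about y, its knob end being at -x.
- stay_end (a point): Upper end of the stay's upper link (63 mm from the knob), held on the lid's pin. Locked, the links are bent 0.18 rad past straight (joint sagging back and down), so z of this end in the lower link's frame is about 1 mm; 12 mm with the stay straight, more when folded.
- lid_pin (a point): The pin on the lid's left side that carries the stay's end: with the lid shut 110 mm in front of the hinge axis and 14 mm above it. The strained stay gives about 1.2 mm here at 18 N on the bar, and must not be strained that far.
- block_mid (a point): Centre of the loose step block (half-way up), a ground steel block 22 (its x) x 48 (its y) mm; 30 mm high on its +y half and 20 mm on its -y half, 0.19 kg, standing on the table.
- nest (a point): Floor centre of the block's empty recess in the insert: 55 mm long along the case's x, 29 mm wide along its y, 10 mm deep, floor 35 mm above the table; at x = -55, y = -16 mm in the case's frame. The block may lie in it either way round. The insert also holds a pin gauge at the left and small blocks at the back.
- magnifier_b: Fixed magnifier lamp at the left, solid. Its post rises from the table's front edge at world x 0.27, y 0.12 to a joint at 0.30, 0.15, height 0.37; from there its arm, 50 mm deep, runs back and left at height 0.34 to 0.39 to 0.61, 0.27. Pass over it or keep to its right. A flat clamping jig, 80 mm high, is fixed below it (x 0.39 to 0.64, y 0.10 to 0.21).
- stamp: Bystander: wooden hand stamp, 23 x 23 x 53 mm, standing loose to the left of the case.
- loupe: Bystander: folding loupe, 30 x 57 x 15 mm, loose.
- flux_bottle: Bystander: small bottle with a long nozzle, 33 x 33 x 93 mm, loose, behind the case at its left.
Things that resemble listed ones, but are neither listed nor needed, are in the scene too. What is shaped like the part that bears block_mid but red or yellow is not meant.

How it is judged (in metres and radians):
On the way, in this order (a step that is already met when the one before it is completed fails the run):
1. the lid is raised and held up by its locked stay alone, the robot off it (z of stay_end in the frame of stay_lower below 0.0045 m and value of joint case_lid above 1 rad and contact force between the fingers and gauge_case below 0.05 N), for 0.3 s.
2. the step block lies flat in its recess, let go, the lid still held by the locked stay (all of step 1 and horizontal distance between block_mid and nest below 0.005 m and z of block_mid in the frame of nest between 0.011 and 0.019 m and angle between block_mid's own z axis and vertical below 0.1 rad and contact force between the fingers and step_block below 0.05 N), for 0.3 s.
At the end, for the whole second after the job is handed in: The lid is fully shut (within 0.03 rad) and at rest with the stay folded, and the step block lies flat in its recess: its centre within 5 mm of the recess's centre seen from above, bottom within 4 mm of the recess's floor, tilted less than 0.1 rad; the robot is off the case (horizontal distance between block_mid and nest below 0.005 m and z of block_mid in the frame of nest between 0.011 and 0.019 m and angle between block_mid's own z axis and vertical below 0.1 rad and value of joint case_lid below 0.03 rad and velocity of joint case_lid between -0.05 and 0.05 rad/s and linear speed of step_block below 0.02 m/s and contact force between the fingers and gauge_case below 0.05 N); the robot touches nothing.
It fails at once if the lid drops: it falls faster than 2.5 rad/s (velocity of joint case_lid below -2.5 rad/s).
It fails at once if the stay is strained: the lid is pulled up against the taut stay, or pressed down against the locked stay, so hard (about 18 N at the bar) that it gives 1.2 mm at its pin (value of joint case_lid above 0.95 rad and distance between stay_end and lid_pin above 0.0012 m).
It fails at once if a bystander (stamp, loupe or bottle) is shifted by more than 30 mm (distance of any of stamp, loupe, flux_bottle from where it was at the start of the episode above 0.03 m).
It also fails if it takes over 72 s, if anything falls off the work surface, if the arm or the gripper's body presses on something with over 40 N, if the wrist force passes 120 N, or if a joint passes its speed limit or range.

## Working session

There is one attempt and no reset: what is moved stays moved. The work goes in short steps, Python scripts to look and compute and a tool call to move; the robot and the scene stay as the last step left them, time stands still between calls to the robot, and variables do not carry over. Pictures are saved under pics/ and viewed, and the job is handed in when it is done.

Besides the shell and the picture viewer there is one more tool, called after "Request:" by a JSON object that holds its "method" and its "body". carry_out: Moves the arm, as the interface text tells. Scaled input: -1 to 1 covers 40 cm each way for a shift and 30 degrees each way for a turn. Its arguments: {"type":"object","properties":{"moves":{"type":"array","items":{"type":"number"}}},"required":["moves"]}

```bash
ls; mkdir -p pics; python3 - <<'E'
from plant import get_obs, capture, get_calibration
import cv2
print(get_obs())
for n in ["scene","top","wrist"]:
    c=get_calibration(n); print(n,c)
    im=capture(n); cv2.imwrite(f"pics/{n}0.png",im[:,:,::-1])
E
```

```text
pics
{'time': 0.0, 'joint_positions': array([ 1.03900483e+00,  3.42723861e-01,  1.52503531e+00, -2.74439274e-05,
        1.27538752e+00, -1.45984947e-01]), 'dq': array([-2.28031747e-03,  4.86749442e-05,  2.69571291e-04,  1.62755103e-04,
       -6.86981776e-05, -3.79667224e-04]), 'tau': array([-4.25844119e-04, -4.31210804e+01, -2.44235641e+01,  7.17965886e-02,
        5.53358858e-02, -1.13602864e-04]), 'tool_pos': array([197.34170179, 486.08063183, 243.03796732]), 'tcp_rot': array([-3.14005133e+00, -2.00097648e-04,  2.75579396e+00]), 'contact_force': array([ 0.35437848,  0.99897917, -0.64231593]), 'moment': array([ 0.04212872, -0.01293219, -0.02312927]), 'grip_width': 91.66554784355252}
scene {'vfov': 56.408490431587, 'cx': 322.78479070030886, 'cy': 200.06457019145068, 'cam_to_world': array([[-8.95698981e-01,  2.76323221e-01, -3.48380270e-01,
         2.75375864e+02],
       [-4.44326774e-01, -5.86558821e-01,  6.77142871e-01,
         6.42981054e+02],
       [-1.72352220e-02,  7.61310861e-01,  6.48157944e-01,
         5.52620970e+02],
       [ 0.00000000e+00,  0.00000000e+00,  0.00000
[... 222 characters left out ...]
       [-9.99992204e-01, -3.64538763e-03, -1.51727978e-03,
         8.02769524e+01],
       [-1.87461550e-03,  1.00111796e-01,  9.94974429e-01,
         8.59181598e+02],
       [ 0.00000000e+00,  0.00000000e+00,  0.00000000e+00,
         1.00000000e+00]])}
wrist {'vfov': 67.88307307508889, 'cx': 319.95171789509374, 'cy': 198.11740942690756, 'cam_to_world': array([[ 3.75199187e-01, -8.91284290e-01, -2.54632841e-01,
         1.29236431e+02],
       [ 9.26944191e-01,  3.60821936e-01,  1.02868835e-01,
         5.12836217e+02],
       [ 1.91737683e-04, -2.74626736e-01,  9.61550893e-01,
         3.84281023e+02],
       [ 0.00000000e+00,  0.00000000e+00,  0.00000000e+00,
         1.00000000e+00]])}
```

View pics/scene0.png

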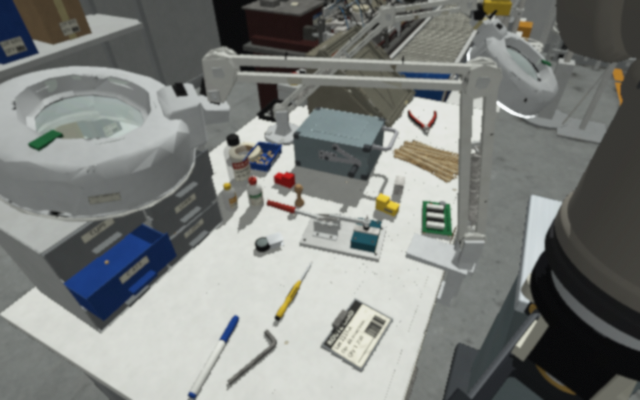

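View pics/top0.png

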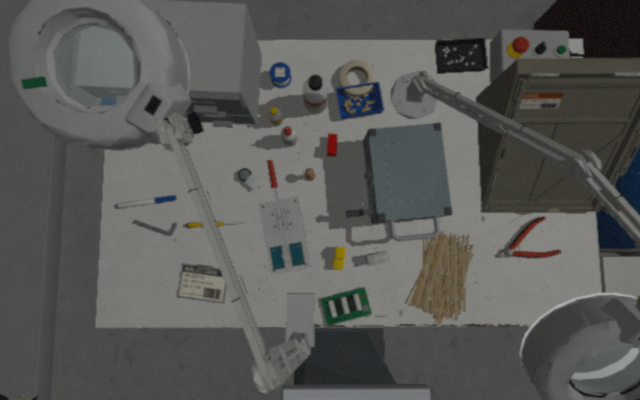

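View pics/wrist0.png

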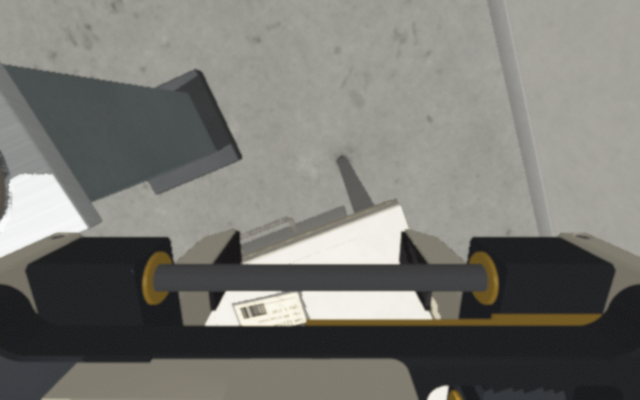

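```bash
cat > h.py <<'E'
from plant import get_obs, capture, get_calibration
import numpy as np, cv2
from scipy.spatial.transform import Rotation as Rn
def cal(n):
    c=get_calibration(n); f=200/np.tan(np.radians(c["vfov"])/2); return f,c["cx"],c["cy"],np.array(c["cam_to_world"])
def proj(c,P):
    f,cx,cy,T=c; p=np.linalg.inv(T)@np.r_[P,1]; return np.array([cx+f*p[0]/-p[2], cy-f*p[1]/-p[2]])
def onz(c,uv,z):
    f,cx,cy,T=c; d=T[:3,:3]@np.array([(uv[0]-cx)/f,-(uv[1]-cy)/f,-1]); o=T[:3,3]; return o+d*(z-o[2])/d[2]
def crop(im,x0,y0,x1,y1,s,fn):
    cv2.imwrite(fn,cv2.resize(im[y0:y1,x0:x1,::-1],None,fx=s,fy=s,interpolation=cv2.INTER_CUBIC))
E
python3 - <<'E'
import cv2
from h import *
im=cv2.imread("pics/top0.png")[:,:,::-1]
crop(im,310,110,470,280,4.5*.75,"pics/top0c.png")
crop(im,330,110,460,245,4.4,"pics/top0d.png")
im=cv2.imread("pics/scene0.png")[:,:,::-1]
crop(im,220,90,470,260,3,"pics/scene0c.png")
c=cal("top")
for uv in [(365,127),(440,124),(451,215),(373,221),(103,39),(488,39)]: print(uv,onz(c,uv,96),onz(c,uv,0))
E
```

```text
(365, 127) [696.68799777 -16.94644445  96.        ] [725.81437723 -29.17609743   0.        ]
(440, 124) [ 702.36208484 -170.48821077   96.        ] [ 732.20220315 -202.03175916    0.        ]
(451, 215) [ 515.76015482 -185.8048964    96.        ] [ 522.12776628 -219.27511837    0.        ]
(373, 221) [504.33038563 -29.82792983  96.        ] [509.26025561 -43.6779345    0.        ]
(103, 39) [888.19610996 529.51575843  96.        ] [941.41214097 586.02514688   0.        ]
(488, 39) [ 884.55730492 -277.42350171   96.        ] [ 937.31561357 -322.41835443    0.        ]
```

View pics/top0d.png

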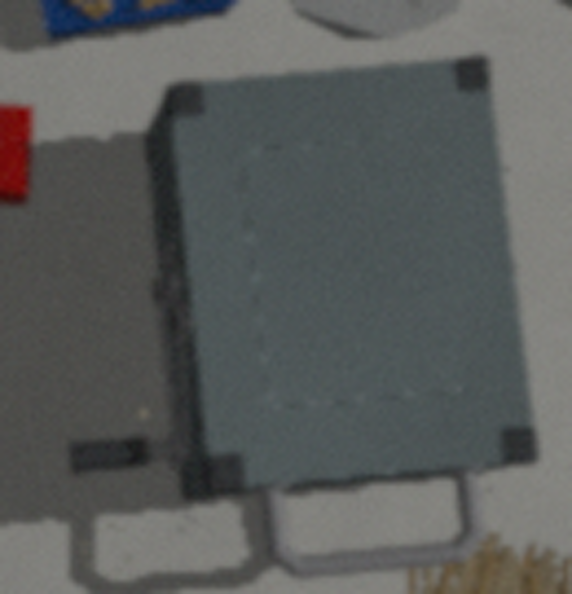

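View pics/scene0c.png

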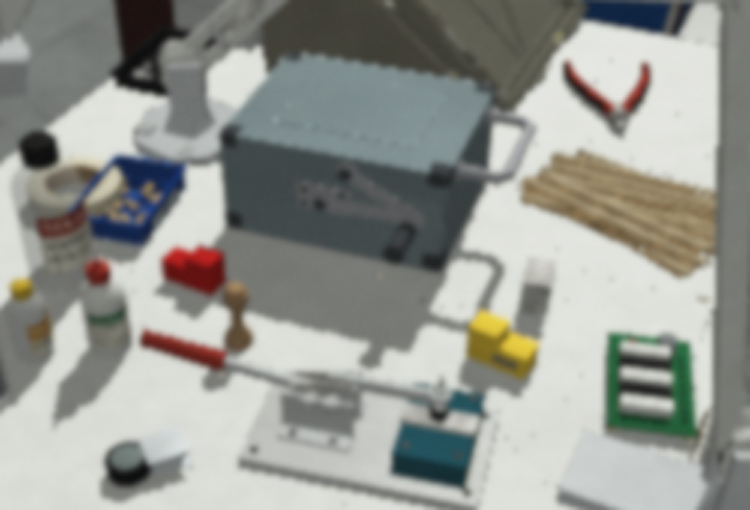

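View pics/top0c.png

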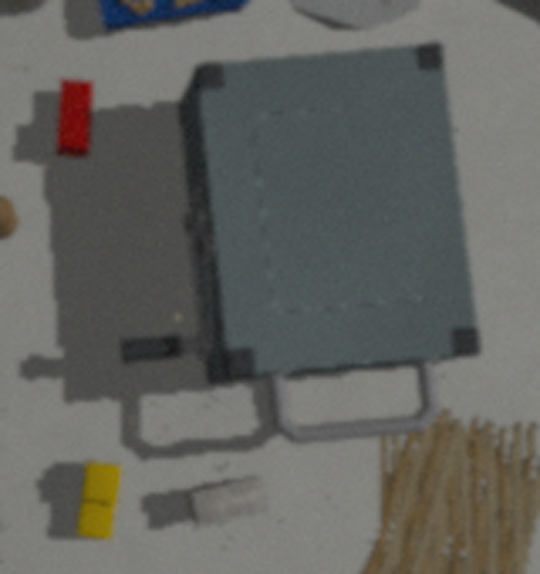

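```bash
python3 - <<'E'
from h import *
c=cal("top")
D=lambda x,y:(330+(x+.5)/4.4-.5,110+(y+.5)/4.4-.5)
pts=[D(172,84),D(487,57),D(537,458),D(208,493)]
W=np.array([onz(c,p,96)[:2] for p in pts]); print(W)
for i in range(4): d=W[(i+1)%4]-W[i]; print(np.linalg.norm(d),np.degrees(np.arctan2(d[1],d[0])))
print(W.mean(0))
bar=[D(272,560),D(478,545)]
for b in bar: print('bar',onz(c,b,83))
kn=[D(72,458),D(148,450)]
for b in kn: print('knob',onz(c,b,52),onz(c,b,45))
C=lambda x,y:(310+(x+.5)/3.375-.5,110+(y+.5)/3.375-.5)
for b in [(195,492),(264,480),(268,510),(196,524),(232,500)]: print('blk',onz(c,C(*b),25))
E
```

```text
[[ 693.0840413   -24.46150519]
 [ 705.36727289 -171.19978416]
 [ 518.34809784 -187.22077499]
 [ 502.98784792  -37.55422224]]
147.251486557118 -85.21501548730033
187.7041394956902 -175.10371289149376
150.45269784725488 95.85973914448834
190.54653493445633 3.939977016390535
[ 604.94681498 -105.10907165]
bar [472.76286798 -68.35413599  83.        ]
bar [ 479.29692286 -163.1357353    83.        ]
knob [522.22155357  20.66742481  52.        ] [522.71658323  20.15048204  45.        ]
knob [525.94358238 -15.90632569  52.        ] [526.47089002 -16.74044152  45.        ]
blk [433.60639498 -26.68137426  25.        ]
blk [441.07901279 -71.0201832   25.        ]
blk [422.03912708 -73.1587856   25.        ]
blk [413.3423649  -26.98311064  25.        ]
blk [428.45124762 -50.2695784   25.        ]
```

```bash
cat >> h.py <<'E'
def R0(): 
    o=get_obs(); return np.array(o["tool_pos"]),Rn.from_euler("xyz",o["tcp_rot"])
def plan(pos,rpy_deg):
    p,R=R0(); d=R.inv().apply(np.array(pos)-p)/400; r=(R.inv()*Rn.from_euler("xyz",rpy_deg,degrees=True)).as_rotvec(degrees=True)/30
    print("shift",np.round(d,4),"turn",np.round(r,3),"mm",np.linalg.norm(d)*400)
def st():
    o=get_obs(); print("t%.2f"%o["time"],np.round(o["tool_pos"],2),np.round(np.degrees(o["tcp_rot"]),2),"F",np.round(o["contact_force"],2),"M",np.round(o["moment"],2),"w%.2f"%o["grip_width"],"q",np.round(o["joint_positions"],2))
E
python3 - <<'E'
from h import *
c=cal("top")
for P in [(197,486,243),(197,486,480),(300,150,370),(610,270,365),(270,120,0)]: print(P,proj(c,P))
plan((430,-110,480),(180,0,95))
E
```

```text
(197, 486, 243) [ 54.0935012  417.50199422]
(197, 486, 480) [-123.10359554  536.10729133]
(300, 150, 370) [261.67206952 376.11688449]
(610, 270, 365) [174.21096203 131.4891053 ]
(270, 120, 0) [300.0248147  330.79523062]
shift [-1.0996 -1.1627 -0.5908] turn [-2.000e-03  1.000e-03  2.096e+00] mm 682.3495698305207
```

Request:
{"method": "carry_out", "body": {"moves": [0,0,-0.6,0,0,0.3,1,0,0,-0.6,0,0,0.6,1,0,0,-0.6,0,0,0.9,1,0,0,-0.6,0,0,1,1,0,0,-0.6,0,0,1,1,-0.09,-0.09,-0.6,0,0,1,1,-0.18,-0.18,-0.6,0,0,1,1,-0.27,-0.27,-0.6,0,0,1,1]}}

```text
time: 0.95
tool_pos: [256.1, 346.9, 483.0]
tcp_rot: [-3.14, 0.001, 2.234]
contact_force: [1.4, 0.1, -0.3]
grip_width: 91.3
```

```bash
python3 - <<'E'
from h import *
st(); plan((440,-110,470),(180,0,95))
E
```

```text
t0.95 [256.12 346.88 483.  ] [-1.7992e+02  4.0000e-02  1.2798e+02] F [ 1.4   0.14 -0.27] M [ 0.01 -0.    0.06] w91.33 q [ 0.76  0.09  1.21 -0.    1.84  0.09]
shift [-1.1832 -0.3404  0.0338] turn [-0.002  0.002  1.099] mm 492.66632927695895
```

Request:
{"method": "carry_out", "body": {"moves": [-0.12,-0.034,0,0,0,0.2,1,-0.24,-0.068,0,0,0,0.4,1,-0.36,-0.1,0,0,0,0.6,1,-0.48,-0.136,0,0,0,0.8,1,-0.6,-0.17,0,0,0,1,1,-0.72,-0.205,0,0,0,1,1,-0.84,-0.24,0,0,0,1,1,-0.96,-0.275,0,0,0,1,1]}}

```text
time: 1.75
tool_pos: [405.5, -24.9, 483.4]
tcp_rot: [-3.141, 0.001, 1.71]
contact_force: [0.9, -0.0, -0.1]
grip_width: 91.7
```

```bash
python3 - <<'E'
from h import *
st(); plan((420,-90,300),(180,0,95))
E
```

```text
t1.75 [405.51 -24.87 483.42] [-1.7997e+02  7.0000e-02  9.7950e+01] F [ 0.88 -0.03 -0.1 ] M [-0.05 -0.01  0.05] w91.73 q [-0.25  0.04  1.26 -0.    1.84 -0.39]
shift [-0.1657  0.0136  0.4588] turn [-0.001  0.002  0.098] mm 195.1811382443864
```

Request:
{"method": "carry_out", "body": {"moves": [-0.04,0,0.12,0,0,0.1,1,-0.08,0.01,0.24,0,0,0.1,1,-0.12,0.01,0.36,0,0,0.1,1,-0.16,0.01,0.4,0,0,0.1,1,-0.16,0.01,0.4,0,0,0.1,1,-0.16,0.01,0.4,0,0,0.1,1,-0.16,0.01,0.4,0,0,0.1,1,-0.16,0.01,0.4,0,0,0.1,1]}}

```text
time: 2.55
tool_pos: [418.8, -87.4, 324.9]
tcp_rot: [3.14, 0.002, 1.658]
contact_force: [-0.6, -0.2, 0.2]
grip_width: 91.9
```

```bash
python3 - <<'E'
from h import *
st(); c=cal("wrist"); im=capture("wrist"); cv2.imwrite("pics/w1.png",im[:,:,::-1]); np.save("w1.npy",np.array([*c[:3],*c[3].ravel()]))
print(c[3])
E
```

```text
t2.55 [418.75 -87.4  324.9 ] [1.7988e+02 1.3000e-01 9.5010e+01] F [-0.63 -0.23  0.2 ] M [-0.07  0.05  0.01] w91.91 q [-0.38  0.1   1.61 -0.    1.42 -0.47]
[[ 9.96066361e-01 -8.40417228e-02 -2.80854518e-02  4.12079143e+02]
 [ 8.85247209e-02  9.57731663e-01  2.73703187e-01 -1.48741700e+01]
 [ 3.89583911e-03 -2.75112794e-01  9.61404063e-01  4.65874557e+02]
 [ 0.00000000e+00  0.00000000e+00  0.00000000e+00  1.00000000e+00]]
```

View pics/w1.png

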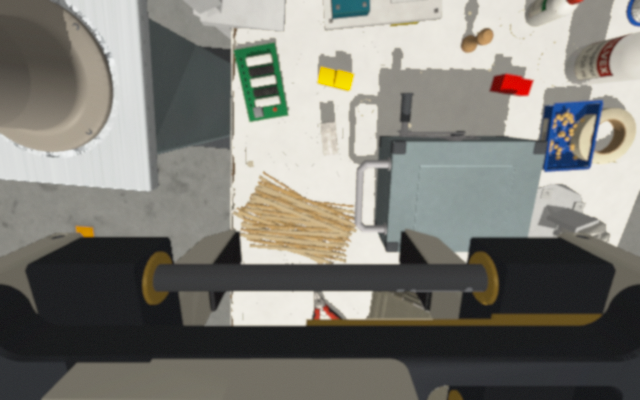

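```bash
python3 - <<'E'
from h import *
im=cv2.imread("pics/w1.png")[:,:,::-1]
crop(im,300,60,460,200,5,"pics/w1a.png"); crop(im,340,120,560,260,3.6,"pics/w1b.png")
E
```

```text
(no output)
```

View pics/w1a.png

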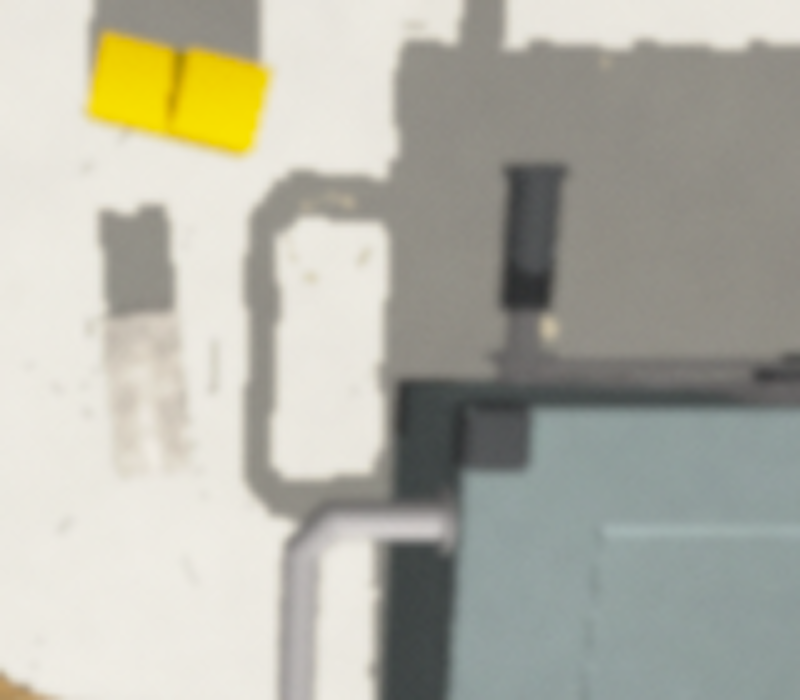

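View pics/w1b.png

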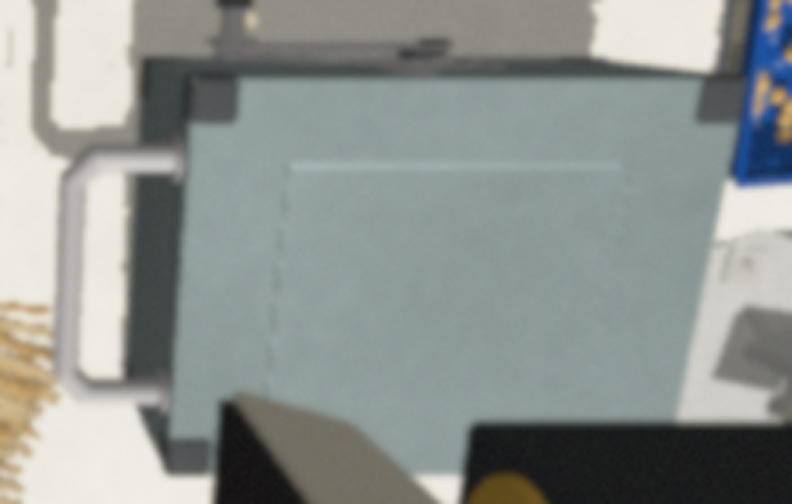

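```bash
python3 - <<'E'
from h import *
v=np.load("w1.npy"); c=(v[0],v[1],v[2],v[3:].reshape(4,4))
A=lambda x,y:(300+(x+.5)/5-.5,60+(y+.5)/5-.5); B=lambda x,y:(340+(x+.5)/3.6-.5,120+(y+.5)/3.6-.5)
for n,p in dict(FL=(190,78),FR=(167,473),BL=(737,78)).items(): print(n,onz(c,B(*p),96))
for p in [(72,180),(70,275),(65,372)]: print("bar",onz(c,B(*p),83))
for p in [(535,170),(527,305)]: print("knob",onz(c,A(*p),50))
# block top: shadow edge etc.
for p in [(107,318),(173,312),(188,470),(120,475)]: print("blk",onz(c,A(*p),25),onz(c,A(*p),0))
E
```

```text
FL [505.15033595 -40.07331494  96.        ]
FR [ 519.41496566 -187.13804594   96.        ]
BL [691.6508019  -23.56415702  96.        ]
bar [471.43818455 -80.84132083  83.        ]
bar [ 475.17113995 -116.40057735   83.        ]
bar [ 478.05824462 -154.71763245   83.        ]
knob [525.76756495  20.1247371   50.        ]
knob [529.43465596 -14.28495586  50.        ]
blk [416.53247287 -28.53589999  25.        ] [416.78500107 -29.31059485   0.        ]
blk [435.29075863 -25.19040244  25.        ] [436.60698429 -25.77538928   0.        ]
blk [444.32242878 -69.89177334  25.        ] [446.15079956 -73.01157252   0.        ]
blk [424.4063981 -73.1346126  25.       ] [425.10542095 -76.43829851   0.        ]
```

```bash
python3 - <<'E'
from h import *
im=capture("scene"); cv2.imwrite("pics/scene1.png",im[:,:,::-1])
crop(im,370,160,430,220,10,"pics/s1a.png")
im=cv2.imread("pics/w1.png")[:,:,::-1]
crop(im,310,60,360,165,5.5,"pics/w1c.png")
c=cal("scene"); print(proj(c,(430,-50,0)),proj(c,(425,-27,0)),proj(c,(425,-27,30)),proj(c,(436,-71,0)),proj(c,(436,-71,20)))
E
```

```text
[398.50431594 188.01123658] [397.54383902 194.18924312] [399.03677391 183.96857615] [398.77231811 182.42375685] [399.7404852  175.74649585]
```

View pics/s1a.png

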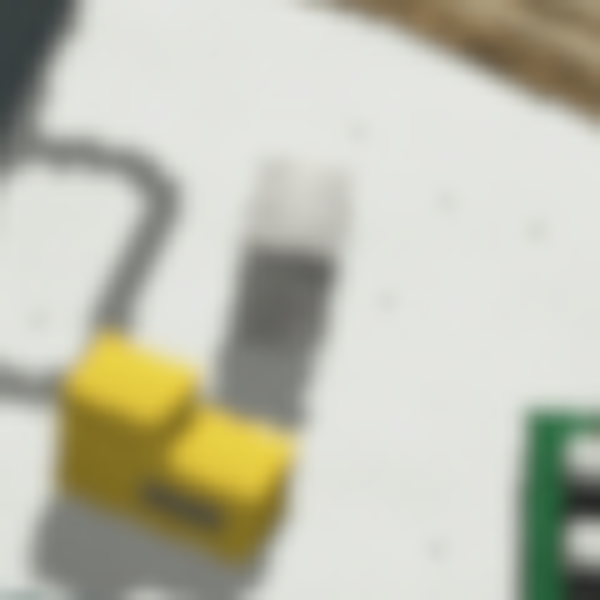

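View pics/w1c.png

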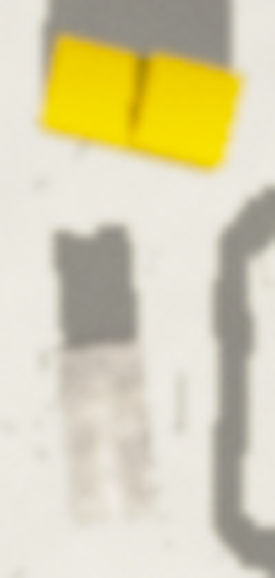

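```bash
python3 - <<'E'
from h import *
v=np.load("w1.npy"); c=(v[0],v[1],v[2],v[3:].reshape(4,4))
A=lambda x,y:(300+(x+.5)/5-.5,60+(y+.5)/5-.5)
a=onz(c,A(380,522),83); b=onz(c,A(345,195),0); print(a,b,(b-a)[1]/83)
for h in (20,30): print(h,(onz(c,A(137,210),0)-onz(c,A(139,315),h))[1]/h)
E
```

```text
[491.16656886 -71.6610454   83.        ] [484.20348897  12.34751254   0.        ] 1.0121513005200355
20 1.4823655490629937
30 0.9791604944333919
```

```bash
python3 - <<'E'
from h import *
plan((474.5,-116.5,160),(180,0,95.2))
E
```

```text
shift [-0.0836  0.1325  0.4115] turn [ 0.003  0.004 -0.006] mm 176.13254661327107
```

Request:
{"method": "carry_out", "body": {"moves": [-0.08,0.132,0.1,0,0,0,0.28,-0.083,0.132,0.2,0,0,0,0.28,-0.083,0.132,0.3,0,0,0,0.28,-0.083,0.132,0.41,0,0,0,0.28,-0.083,0.132,0.41,0,0,0,0.28,-0.083,0.132,0.41,0,0,0,0.28,-0.083,0.132,0.41,0,0,0,0.28,-0.083,0.132,0.41,0,0,0,0.28]}}

```text
time: 3.45
tool_pos: [475.6, -116.7, 163.1]
tcp_rot: [3.136, 0.004, 1.658]
contact_force: [-0.1, -0.1, -0.4]
grip_width: 33.1
```

```bash
python3 - <<'E'
from h import *
st(); c=cal("wrist"); im=capture("wrist"); cv2.imwrite("pics/w2.png",im[:,:,::-1]); np.save("w2.npy",np.array([*c[:3],*c[3].ravel()]))
p,R=R0()
for z in (0,17): print("tip",proj(c,p+R.apply([0,0,z])), proj(c,p+R.apply([0,13,z])))
for P in [(474.5,-116.5,83),(471.5,-80,83),(478,-153,83)]: print(proj(c,P))
E
```

```text
t3.45 [ 475.62 -116.67  163.12] [179.68   0.25  95.02] F [-0.13 -0.12 -0.37] M [-0.06  0.01  0.01] w33.12 q [-0.4   0.36  1.74 -0.    1.03 -0.48]
tip [318.79793362 257.30965414] [343.57589069 257.308194  ]
tip [318.83516583 243.67713349] [341.26090516 243.67858865]
[317.37199387 209.37816917]
[317.58665636 162.85596218]
[317.78543105 252.05787919]
```

View pics/w2.png

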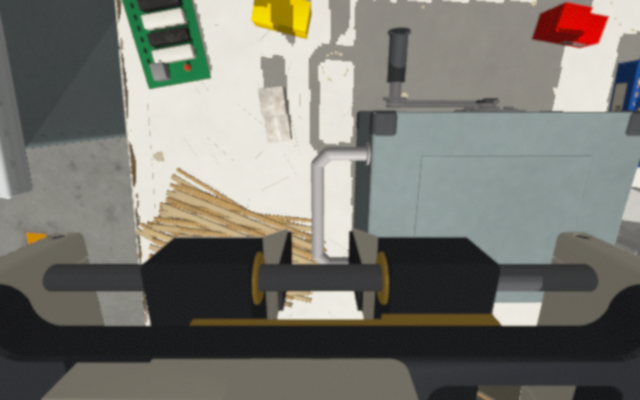

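Request:
{"method": "carry_out", "body": {"moves": [0,0,0.03,0,0,0,0.28,0,0,0.08,0,0,0,0.28,0,0,0.13,0,0,0,0.28,0,0,0.18,0,0,0,0.28,0,0,0.21,0,0,0,0.28,0,0,0.21,0,0,0,0.28,0,0,0.21,0,0,0,0.28,0,0,0.21,0,0,0,0.28]}}

```text
time: 4.3
tool_pos: [476.4, -117.2, 79.6]
tcp_rot: [3.135, 0.005, 1.658]
contact_force: [0.4, -0.1, -0.7]
grip_width: 25.4
```

```bash
python3 - <<'E'
from h import *
st()
E
```

```text
t4.30 [ 476.44 -117.16   79.65] [179.62   0.28  95.02] F [ 0.42 -0.08 -0.68] M [-0.12  0.05 -0.02] w25.40 q [-0.4   0.48  1.83 -0.    0.82 -0.48]
```

Request:
{"method": "carry_out", "body": {"moves": [0,0,0,0,0,0,0,0,0,0,0,0,0,0,0,0,0,0,0,0,0,0,0,0,0,0,0,0,0,0,0,0,0,0,0,0,0,0,0,0,0,0,0,0,0,0,0,0,0,0,0,0,0,0,0,0]}}

```text
time: 5.1
tool_pos: [474.1, -117.5, 80.1]
tcp_rot: [3.14, 0.005, 1.659]
contact_force: [-10.3, -2.7, 9.4]
grip_width: 9.1
```

```bash
python3 - <<'E'
from h import *
st()
E
```

```text
t5.10 [ 474.09 -117.46   80.1 ] [179.89   0.27  95.06] F [-10.35  -2.69   9.4 ] M [-0.67  1.78  0.04] w9.08 q [-0.4   0.48  1.83 -0.    0.82 -0.48]
```

```bash
cat >> h.py <<'E'
TCP0=np.array([474.1,-117.5,80.1]); YAW=np.radians(5.2); U=np.array([np.cos(YAW),np.sin(YAW),0])
RB=228.4; F0=0.057
def barpos(th): return TCP0+U*RB*(np.cos(F0)-np.cos(th+F0))+np.array([0,0,RB*(np.sin(th+F0)-np.sin(F0))])
def thnow():
    p,_=R0(); H=TCP0+U*RB*np.cos(F0)-np.array([0,0,RB*np.sin(F0)]); d=p-H
    return np.arctan2(d[2],-d@U)-F0, np.hypot(d[2],d@U)-RB
def liftrows(ths):
    p,R=R0(); 
    for t in ths: print(np.round(t,3),np.round(R.inv().apply(barpos(t)-p)/400,4))
E
python3 - <<'E'
from h import *
print(thnow()); liftrows(np.linspace(.03,.24,8))
E
```

```text
(np.float64(1.2236864167167183e-06), np.float64(0.0037010950297258205))
0.03 [-0.0002  0.0013 -0.0171]
0.06 [-0.0003  0.0031 -0.0341]
0.09 [-0.0003  0.0053 -0.0511]
0.12 [-0.0004  0.0081 -0.068 ]
0.15 [-0.0005  0.0114 -0.0848]
0.18 [-0.0005  0.0152 -0.1015]
0.21 [-0.0006  0.0195 -0.1181]
0.24 [-0.0007  0.0243 -0.1345]
```

Request:
{"method": "carry_out", "body": {"moves": [0,0.001,-0.017,0,0,0,0,0,0.003,-0.034,0,0,0,0,0,0.005,-0.051,0,0,0,0,0,0.008,-0.068,0,0,0,0,0,0.011,-0.085,0,0,0,0,0,0.015,-0.1015,0,0,0,0,0,0.0195,-0.118,0,0,0,0,0,0.024,-0.1345,0,0,0,0]}}

```text
time: 5.9
tool_pos: [483.4, -116.6, 134.4]
tcp_rot: [3.14, 0.005, 1.659]
contact_force: [-0.3, -5.0, -7.0]
grip_width: 9.2
```

```bash
python3 - <<'E'
from h import *
st(); t=thnow(); print(t); liftrows(t[0]+np.linspace(.033,.27,8))
E
```

```text
t5.90 [ 483.44 -116.64  134.43] [179.92   0.3   95.07] F [-0.28 -5.02 -7.04] M [-0.84  0.35 -0.1 ] w9.19 q [-0.39  0.41  1.76 -0.    0.97 -0.47]
(np.float64(0.2417758375958583), np.float64(0.3832780123861994))
0.275 [-0.0001  0.0068 -0.0176]
0.309 [-0.0002  0.0134 -0.0358]
0.342 [-0.0003  0.0207 -0.0537]
0.376 [-0.0003  0.0285 -0.0714]
0.41 [-0.0004  0.0369 -0.0888]
0.444 [-0.0005  0.046  -0.1059]
0.478 [-0.0005  0.0556 -0.1226]
0.512 [-0.0006  0.0657 -0.1391]
```

Request:
{"method": "carry_out", "body": {"moves": [-0.001,0.007,-0.018,0,0,0,0,-0.001,0.0135,-0.036,0,0,0,0,-0.001,0.021,-0.054,0,0,0,0,-0.001,0.0285,-0.0715,0,0,0,0,-0.001,0.037,-0.089,0,0,0,0,-0.001,0.046,-0.106,0,0,0,0,-0.001,0.0555,-0.1225,0,0,0,0,-0.001,0.0655,-0.139,0,0,0,0]}}

```text
time: 6.7
tool_pos: [508.3, -114.5, 190.6]
tcp_rot: [-3.14, 0.005, 1.659]
contact_force: [-6.5, -5.0, -2.0]
grip_width: 8.8
```

```bash
python3 - <<'E'
from h import *
st(); t=thnow(); print(t); liftrows(t[0]+np.linspace(.033,.25,8))
E
```

```text
t6.70 [ 508.34 -114.48  190.56] [-179.9     0.29   95.08] F [-6.49 -5.   -2.03] M [-0.74  1.25  0.02] w8.83 q [-0.37  0.38  1.62 -0.01  1.14 -0.45]
(np.float64(0.5105862368050073), np.float64(1.2666716400366056))
0.544 [ 0.0002  0.013  -0.014 ]
0.575 [ 0.0001  0.0232 -0.0285]
0.606 [ 0.0001  0.0339 -0.0426]
0.637 [ 0.      0.045  -0.0564]
0.668 [-0.      0.0565 -0.0699]
0.699 [-0.      0.0684 -0.083 ]
0.73 [-0.0001  0.0807 -0.0957]
0.761 [-1.00e-04  9.34e-02 -1.08e-01]
```

```bash
cat >> h.py <<'E'
def lift2(dths):
    p,R=R0(); H=TCP0+U*RB*np.cos(F0)-np.array([0,0,RB*np.sin(F0)]); d=p-H
    ph=np.arctan2(d[2],-d@U); r=np.hypot(d[2],d@U)
    for t in dths:
        D=-U*r*(np.cos(ph+t)-np.cos(ph))+np.array([0,0,r*(np.sin(ph+t)-np.sin(ph))]); print(np.round(ph+t-F0,3),np.round(R.inv().apply(D)/400,4))
E
python3 - <<'E'
from h import *
lift2(np.linspace(.03,.25,8))
E
```

```text
0.541 [-0.0001  0.0095 -0.0144]
0.572 [-0.0001  0.0198 -0.0292]
0.603 [-0.0002  0.0306 -0.0436]
0.635 [-0.0002  0.0419 -0.0577]
0.666 [-0.0002  0.0536 -0.0714]
0.698 [-0.0003  0.0657 -0.0848]
0.729 [-0.0003  0.0783 -0.0978]
0.761 [-0.0004  0.0912 -0.1103]
```

Request:
{"method": "carry_out", "body": {"moves": [-0.001,0.011,-0.0145,0,0,0,0,-0.002,0.0215,-0.029,0,0,0,0,-0.002,0.032,-0.0435,0,0,0,0,-0.002,0.0435,-0.0575,0,0,0,0,-0.002,0.055,-0.071,0,0,0,0,-0.002,0.067,-0.084,0,0,0,0,-0.002,0.0795,-0.097,0,0,0,0,-0.002,0.093,-0.1095,0,0,0,0]}}

```text
time: 7.5
tool_pos: [544.0, -111.4, 235.5]
tcp_rot: [-3.136, 0.004, 1.66]
contact_force: [-11.0, -2.2, 5.3]
grip_width: 9.1
```

```bash
python3 - <<'E'
from h import *
st(); t=thnow(); print(t); lift2(np.linspace(.03,.22,8))
E
```

```text
t7.50 [ 544.01 -111.42  235.55] [-179.68    0.26   95.09] F [-11.03  -2.17   5.35] M [-0.34  1.98 -0.01] w9.10 q [-0.34  0.41  1.45 -0.01  1.29 -0.42]
(np.float64(0.7608914716556863), np.float64(2.4603652815693806))
0.791 [-0.      0.0127 -0.0117]
0.818 [-0.0001  0.0246 -0.022 ]
0.845 [-0.0001  0.0367 -0.0319]
0.872 [-0.0001  0.0491 -0.0415]
0.899 [-0.0001  0.0617 -0.0508]
0.927 [-0.0001  0.0746 -0.0597]
0.954 [-0.0001  0.0877 -0.0683]
0.981 [-0.0002  0.101  -0.0765]
```

```bash
cat >> h.py <<'E'
def phx():
    p,_=R0(); du=(p-TCP0)@U; ph=np.arccos(np.cos(F0)-du/RB); zb=TCP0[2]+RB*(np.sin(ph)-np.sin(F0))
    F=np.array(get_obs()["contact_force"]); ft=F@(U*np.sin(ph)+[0,0,np.cos(ph)]); fr=F@(-U*np.cos(ph)+np.array([0,0,np.sin(ph)]))
    return ph,ph-F0,p[2]-zb,ft,fr
def lift3(ths):
    ph,th,s,ft,fr=phx(); print("th %.4f slip %.2f Ft %.2f Fr %.2f"%(th,s,ft,fr)); p,R=R0()
    for t in ths:
        D=-U*RB*(np.cos(t+F0)-np.cos(ph))+np.array([0,0,RB*(np.sin(t+F0)-np.sin(ph))+4.4*(t-th)]); print(np.round(t,3),np.round(R.inv().apply(D)/400,4))
E
python3 - <<'E'
from h import *
lift3(np.linspace(.775,.95,8))
E
```

```text
th 0.7507 slip 3.39 Ft -4.39 Fr 11.59
0.775 [-0.      0.0101 -0.0098]
0.8 [-0.      0.0207 -0.0196]
0.825 [-0.0001  0.0315 -0.0291]
0.85 [-0.0001  0.0426 -0.0384]
0.875 [-0.0001  0.0539 -0.0474]
0.9 [-0.0001  0.0654 -0.0561]
0.925 [-0.0001  0.0772 -0.0645]
0.95 [-0.0002  0.0891 -0.0726]
```

Request:
{"method": "carry_out", "body": {"moves": [0,0.0115,-0.011,0,0,0,0,0,0.022,-0.021,0,0,0,0,0,0.033,-0.0305,0,0,0,0,0,0.044,-0.04,0,0,0,0,0,0.055,-0.049,0,0,0,0,0,0.067,-0.058,0,0,0,0,0,0.0785,-0.066,0,0,0,0,0,0.0905,-0.074,0,0,0,0]}}

```text
time: 8.3
tool_pos: [580.6, -108.2, 265.2]
tcp_rot: [-3.136, 0.005, 1.66]
contact_force: [-3.2, -4.2, -2.1]
grip_width: 8.7
```

```bash
python3 - <<'E'
from h import *
st(); t=phx()[1]; lift3(t+np.linspace(.01,.07,8))
E
```

```text
t8.30 [ 580.61 -108.17  265.2 ] [-179.68    0.27   95.09] F [-3.17 -4.17 -2.13] M [-0.72  0.68 -0.02] w8.68 q [-0.31  0.45  1.29 -0.01  1.4  -0.4 ]
th 0.9549 slip 4.47 Ft -4.12 Fr 0.07
0.965 [-0.      0.0048 -0.0031]
0.973 [-0.      0.009  -0.0058]
0.982 [-0.      0.0132 -0.0084]
0.991 [-0.      0.0174 -0.011 ]
0.999 [-0.      0.0217 -0.0135]
1.008 [-0.      0.0259 -0.016 ]
1.016 [-0.      0.0302 -0.0185]
1.025 [-0.      0.0345 -0.021 ]
```

Request:
{"method": "carry_out", "body": {"moves": [0,0.0065,-0.004,0,0,0,0,0,0.0105,-0.0065,0,0,0,0,0,0.0145,-0.009,0,0,0,0,0,0.019,-0.0115,0,0,0,0,0,0.023,-0.014,0,0,0,0,0,0.0275,-0.0165,0,0,0,0,0,0.0315,-0.019,0,0,0,0,0,0.036,-0.0215,0,0,0,0]}}

```text
time: 9.1
tool_pos: [595.1, -106.9, 274.0]
tcp_rot: [-3.136, 0.005, 1.66]
contact_force: [-2.0, -4.2, -1.9]
grip_width: 8.7
```

```bash
python3 - <<'E'
from h import *
st(); t=phx()[1]; lift3(t+np.linspace(.005,.04,8))
E
```

```text
t9.10 [ 595.14 -106.9   273.96] [-179.69    0.28   95.09] F [-2.01 -4.15 -1.85] M [-0.72  0.6   0.01] w8.75 q [-0.3   0.47  1.23 -0.01  1.44 -0.39]
th 1.0286 slip 4.84 Ft -2.97 Fr -0.53
1.034 [-0.      0.0025 -0.0014]
1.039 [-0.      0.005  -0.0028]
1.044 [-0.      0.0076 -0.0041]
1.049 [-0.      0.0101 -0.0055]
1.054 [-0.      0.0127 -0.0068]
1.059 [-0.      0.0152 -0.0082]
1.064 [-0.      0.0178 -0.0095]
1.069 [-0.      0.0204 -0.0108]
```

Request:
{"method": "carry_out", "body": {"moves": [0,0.002,-0.001,0,0,0,0,0,0.004,-0.002,0,0,0,0,0,0.006,-0.003,0,0,0,0,0,0.008,-0.0042,0,0,0,0,0,0.01,-0.0055,0,0,0,0,0,0.011,-0.006,0,0,0,0,0,0.012,-0.0065,0,0,0,0,0,0.012,-0.0065,0,0,0,0]}}

```text
time: 9.9
tool_pos: [600.0, -106.5, 276.5]
tcp_rot: [-3.136, 0.005, 1.66]
contact_force: [-2.1, -3.5, -1.2]
grip_width: 9.2
```

```bash
python3 - <<'E'
from h import *
st(); t=phx()[1]; lift3(t+np.linspace(.02,.03,2))
E
```

```text
t9.90 [ 599.99 -106.48  276.51] [-179.7     0.28   95.09] F [-2.12 -3.47 -1.19] M [-0.77  0.52 -0.04] w9.15 q [-0.3   0.48  1.21 -0.01  1.45 -0.39]
th 1.0525 slip 4.89 Ft -2.70 Fr 0.01
1.073 [-0.      0.0102 -0.0053]
1.083 [-0.      0.0154 -0.0078]
```

Still free (2.7 N tangential). Continue in small steps.

Request:
{"method": "carry_out", "body": {"moves": [0,0.002,-0.001,0,0,0,0,0,0.004,-0.002,0,0,0,0,0,0.006,-0.003,0,0,0,0,0,0.008,-0.004,0,0,0,0,0,0.01,-0.0052,0,0,0,0,0,0.011,-0.0056,0,0,0,0,0,0.012,-0.0061,0,0,0,0,0,0.012,-0.0061,0,0,0,0]}}

```text
time: 10.7
tool_pos: [604.8, -106.0, 279.0]
tcp_rot: [-3.136, 0.005, 1.66]
contact_force: [-2.3, -4.1, -0.6]
grip_width: 8.9
```

```bash
python3 - <<'E'
from h import *
st(); t=phx()[1]; lift3(t+np.linspace(.02,.03,2))
E
```

```text
t10.70 [ 604.84 -106.04  278.97] [-179.7     0.28   95.09] F [-2.32 -4.08 -0.61] M [-0.8   0.51 -0.02] w8.93 q [-0.3   0.49  1.19 -0.01  1.46 -0.38]
th 1.0762 slip 5.00 Ft -2.68 Fr 0.59
1.096 [-0.      0.0104 -0.005 ]
1.106 [-0.      0.0156 -0.0074]
```

Request:
{"method": "carry_out", "body": {"moves": [0,0.002,-0.001,0,0,0,0,0,0.004,-0.002,0,0,0,0,0,0.006,-0.003,0,0,0,0,0,0.008,-0.004,0,0,0,0,0,0.01,-0.0049,0,0,0,0,0,0.011,-0.0054,0,0,0,0,0,0.012,-0.0059,0,0,0,0,0,0.012,-0.0059,0,0,0,0]}}

```text
time: 11.5
tool_pos: [609.7, -105.6, 281.3]
tcp_rot: [-3.137, 0.005, 1.66]
contact_force: [-1.5, -4.5, -2.1]
grip_width: 8.6
```

```bash
python3 - <<'E'
from h import *
st(); t=phx()[1]; lift3(t+np.linspace(.02,.03,2))
E
```

```text
t11.50 [ 609.72 -105.62  281.29] [-179.71    0.28   95.09] F [-1.5  -4.51 -2.12] M [-0.76  0.51  0.06] w8.63 q [-0.29  0.5   1.17 -0.01  1.47 -0.38]
th 1.0997 slip 5.10 Ft -2.60 Fr -1.18
1.12 [-0.      0.0105 -0.0048]
1.13 [-0.      0.0157 -0.0071]
```

Request:
{"method": "carry_out", "body": {"moves": [0,0.002,-0.001,0,0,0,0,0,0.004,-0.002,0,0,0,0,0,0.006,-0.003,0,0,0,0,0,0.008,-0.0037,0,0,0,0,0,0.01,-0.0046,0,0,0,0,0,0.011,-0.005,0,0,0,0,0,0.012,-0.0054,0,0,0,0,0,0.012,-0.0054,0,0,0,0]}}

```text
time: 12.3
tool_pos: [614.6, -105.2, 283.6]
tcp_rot: [-3.137, 0.005, 1.66]
contact_force: [-1.5, -4.6, -0.6]
grip_width: 8.8
```

```bash
python3 - <<'E'
from h import *
st(); t=phx()[1]; lift3(t+np.linspace(.02,.03,2))
E
```

```text
t12.30 [ 614.62 -105.18  283.57] [-179.73    0.29   95.09] F [-1.53 -4.56 -0.62] M [-0.73  0.5   0.03] w8.84 q [-0.29  0.51  1.15 -0.01  1.48 -0.38]
th 1.1232 slip 5.28 Ft -2.03 Fr 0.16
1.143 [-0.      0.0106 -0.0045]
1.153 [-0.      0.0159 -0.0067]
```

Request:
{"method": "carry_out", "body": {"moves": [0,0.002,-0.001,0,0,0,0,0,0.004,-0.002,0,0,0,0,0,0.006,-0.003,0,0,0,0,0,0.008,-0.0034,0,0,0,0,0,0.01,-0.0042,0,0,0,0,0,0.011,-0.0047,0,0,0,0,0,0.012,-0.0051,0,0,0,0,0,0.012,-0.0051,0,0,0,0]}}

```text
time: 13.1
tool_pos: [619.5, -104.8, 285.6]
tcp_rot: [-3.137, 0.005, 1.66]
contact_force: [-0.2, -4.7, -2.5]
grip_width: 8.9
```

```bash
python3 - <<'E'
from h import *
st(); t=phx()[1]; lift3(t+np.linspace(.02,.03,2))
E
```

```text
t13.10 [ 619.54 -104.75  285.64] [-179.75    0.3    95.09] F [-0.23 -4.73 -2.46] M [-0.74  0.4   0.05] w8.91 q [-0.29  0.52  1.13 -0.01  1.49 -0.37]
th 1.1464 slip 5.39 Ft -1.50 Fr -2.06
1.166 [-0.      0.0107 -0.0043]
1.176 [-0.      0.016  -0.0063]
```

Request:
{"method": "carry_out", "body": {"moves": [0,0.002,-0.001,0,0,0,0,0,0.004,-0.002,0,0,0,0,0,0.006,-0.003,0,0,0,0,0,0.008,-0.0032,0,0,0,0,0,0.01,-0.0039,0,0,0,0,0,0.011,-0.0042,0,0,0,0,0,0.012,-0.0045,0,0,0,0,0,0.012,-0.0045,0,0,0,0]}}

```text
time: 13.9
tool_pos: [624.4, -104.3, 287.6]
tcp_rot: [-3.137, 0.005, 1.66]
contact_force: [-1.1, -4.4, -2.3]
grip_width: 9.2
```

```bash
python3 - <<'E'
from h import *
st(); t=phx()[1]; lift3(t+np.linspace(.02,.03,2))
E
```

```text
t13.90 [ 624.42 -104.33  287.56] [-179.76    0.3    95.09] F [-1.08 -4.41 -2.32] M [-0.81  0.4   0.01] w9.21 q [-0.28  0.52  1.11 -0.01  1.5  -0.37]
th 1.1693 slip 5.49 Ft -2.17 Fr -1.68
1.189 [ 0.      0.0108 -0.004 ]
1.199 [ 0.      0.0162 -0.0059]
```

Request:
{"method": "carry_out", "body": {"moves": [0,0.002,-0.001,0,0,0,0,0,0.004,-0.002,0,0,0,0,0,0.006,-0.0025,0,0,0,0,0,0.008,-0.003,0,0,0,0,0,0.01,-0.0037,0,0,0,0,0,0.011,-0.004,0,0,0,0,0,0.012,-0.0043,0,0,0,0,0,0.012,-0.0043,0,0,0,0]}}

```text
time: 14.7
tool_pos: [629.3, -103.9, 289.3]
tcp_rot: [-3.138, 0.005, 1.66]
contact_force: [-0.1, -4.9, -2.4]
grip_width: 9.3
```

```bash
python3 - <<'E'
from h import *
st(); t=phx()[1]; lift3(t+np.linspace(.02,.03,2))
E
```

```text
t14.70 [ 629.29 -103.89  289.33] [-179.78    0.3    95.09] F [-0.12 -4.92 -2.35] M [-0.8   0.33 -0.02] w9.31 q [-0.28  0.53  1.09 -0.01  1.52 -0.37]
th 1.1920 slip 5.57 Ft -1.28 Fr -2.05
1.212 [ 0.      0.0109 -0.0038]
1.222 [ 0.      0.0163 -0.0056]
```

Request:
{"method": "carry_out", "body": {"moves": [0,0.002,-0.001,0,0,0,0,0,0.004,-0.0015,0,0,0,0,0,0.006,-0.002,0,0,0,0,0,0.008,-0.0027,0,0,0,0,0,0.01,-0.0033,0,0,0,0,0,0.011,-0.0036,0,0,0,0,0,0.012,-0.0038,0,0,0,0,0,0.012,-0.0038,0,0,0,0]}}

```text
time: 15.5
tool_pos: [634.3, -103.5, 291.0]
tcp_rot: [-3.138, 0.005, 1.66]
contact_force: [0.7, -4.0, -1.6]
grip_width: 8.9
```

```bash
python3 - <<'E'
from h import *
st(); t=phx()[1]; lift3(t+np.linspace(.02,.03,2))
E
```

```text
t15.50 [ 634.32 -103.47  291.05] [-179.82    0.31   95.09] F [ 0.66 -4.01 -1.64] M [-0.8   0.17  0.  ] w8.89 q [-0.28  0.54  1.07 -0.01  1.53 -0.37]
th 1.2152 slip 5.67 Ft -0.21 Fr -1.66
1.235 [ 0.      0.0109 -0.0035]
1.245 [ 0.      0.0164 -0.0052]
```

Request:
{"method": "carry_out", "body": {"moves": [0,0.002,-0.001,0,0,0,0,0,0.004,-0.0015,0,0,0,0,0,0.006,-0.002,0,0,0,0,0,0.008,-0.0026,0,0,0,0,0,0.01,-0.0032,0,0,0,0,0,0.011,-0.0035,0,0,0,0,0,0.011,-0.0035,0,0,0,0,0,0.011,-0.0035,0,0,0,0]}}

```text
time: 16.3
tool_pos: [636.6, -103.3, 291.8]
tcp_rot: [-3.132, 0.005, 1.659]
contact_force: [-9.2, -4.8, -2.0]
grip_width: 8.9
```

```bash
python3 - <<'E'
from h import *
st(); t=phx()[1]; lift3(t+np.linspace(.02,.03,2))
E
```

```text
t16.30 [ 636.61 -103.26  291.79] [-179.47    0.27   95.06] F [-9.16 -4.76 -1.97] M [-0.87  1.63 -0.02] w8.88 q [-0.28  0.55  1.06 -0.01  1.54 -0.36]
th 1.2257 slip 5.71 Ft -9.72 Fr 0.82
1.246 [ 0.      0.0109 -0.0035]
1.256 [ 0.      0.0164 -0.0051]
```

Request:
{"method": "carry_out", "body": {"moves": [0,0.002,0,0,0,0,0.3,0,0,0,0,0,0,0.3,0,0,0,0,0,0,0.3,0,0,0,0,0,0,0.3,0,0,0,0,0,0,0.3,0,0,0,0,0,0,0.3,0,0,0,0,0,0,0.3,0,0,0,0,0,0,0.3]}}

```text
time: 17.1
tool_pos: [636.6, -103.3, 291.8]
tcp_rot: [-3.133, 0.005, 1.659]
contact_force: [0.6, -0.3, -0.1]
grip_width: 27.8
```

```bash
python3 - <<'E'
from h import *
st(); c=cal("wrist"); im=capture("wrist"); cv2.imwrite("pics/w3.png",im[:,:,::-1])
im=capture("scene"); cv2.imwrite("pics/s3.png",im[:,:,::-1]); crop(im,200,40,460,240,3,"pics/s3a.png")
p,R=R0()
for z in (0,17): print("tip",proj(c,p+R.apply([0,0,z])))
E
```

```text
t17.10 [ 636.65 -103.25  291.83] [-179.48    0.27   95.07] F [ 0.56 -0.3  -0.09] M [-0.08  0.05  0.05] w27.79 q [-0.28  0.55  1.06 -0.01  1.54 -0.36]
tip [319.29574797 257.88880324]
tip [319.3041081  244.18659613]
```

View pics/w3.png

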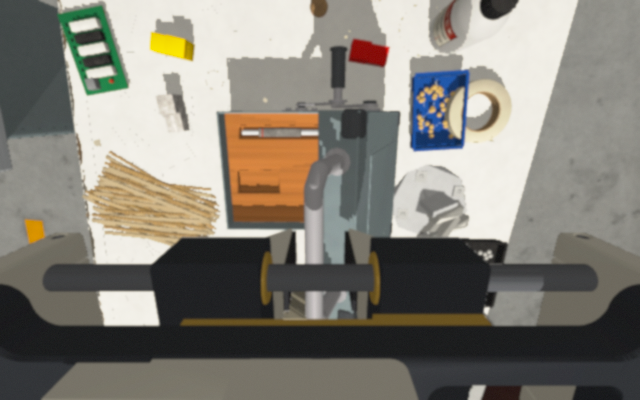

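View pics/s3a.png

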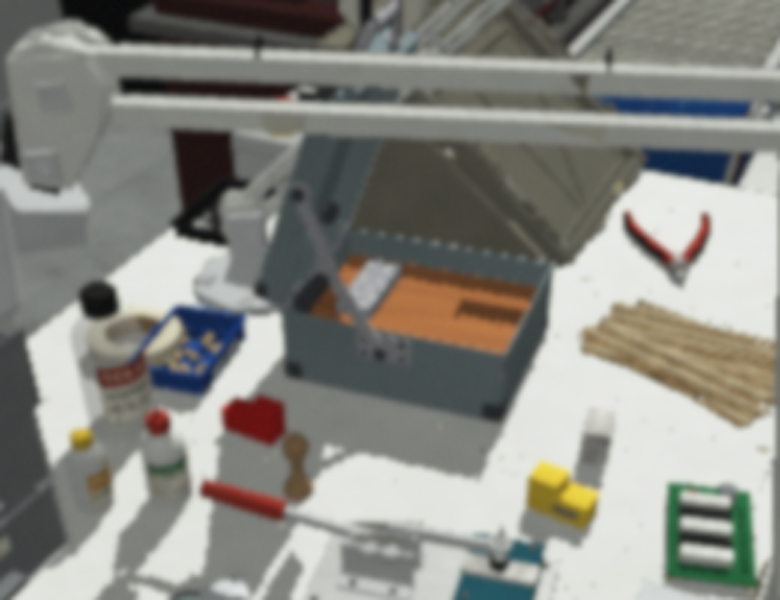

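```bash
python3 - <<'E'
from h import *
im=cv2.imread("pics/w3.png")[:,:,::-1]
crop(im,150,80,330,240,4.4,"pics/w3a.png")
c=cal("wrist"); np.save("w3.npy",np.array([*c[:3],*c[3].ravel()]))
u=U; v=np.array([-U[1],U[0],0]); C=np.array([606.5,-104.6,0])
for a,b in [(-27.5,14.5),(27.5,14.5),(27.5,-14.5),(-27.5,-14.5)]:
    P=C+(-55+a)*u+(-16+b)*v; P[2]=45; q=proj(c,P); print(q, (q-[150,80])*4.4)
for x,y in [(-95,75),(95,75),(-95,-75)]:
    P=C+x*u+y*v; P[2]=70; q=proj(c,P); print("rim",q, (q-[150,80])*4.4)
E
```

```text
[236.03609203 170.02914277] [378.55880495 396.1282282 ]
[277.52204376 170.03608947] [561.09699254 396.15879367]
[278.39886533 191.23758194] [564.95500747 489.44536056]
[237.74293565 191.20932635] [386.06891688 489.32103592]
rim [214.26526853 109.60384211] [282.76718152 130.2569053 ]
rim [376.54932427 109.38663972] [996.8170268  129.30121475]
rim [225.67837401 228.8563019 ] [332.98484564 654.96772838]
```

View pics/w3a.png

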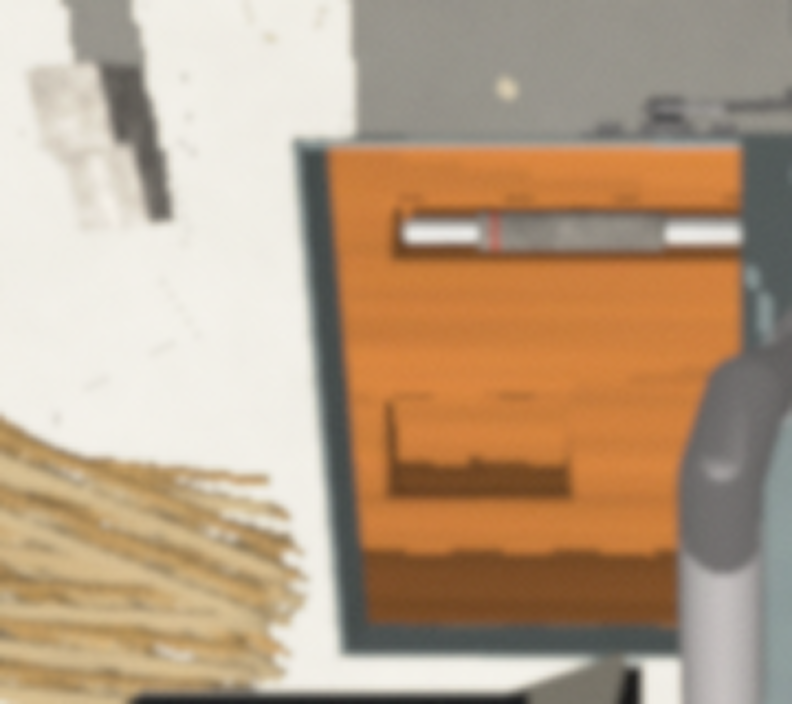

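```bash
python3 - <<'E'
from h import *
im=capture("top"); cv2.imwrite("pics/t3.png",im[:,:,::-1]); crop(im,340,110,470,245,4.4,"pics/t3a.png")
plan((427.4,-38.7,355),(180,0,101))
E
```

```text
shift [ 0.2062 -0.5082 -0.1544] turn [-0.018  0.008 -0.198] mm 227.91145093344406
```

View pics/t3a.png

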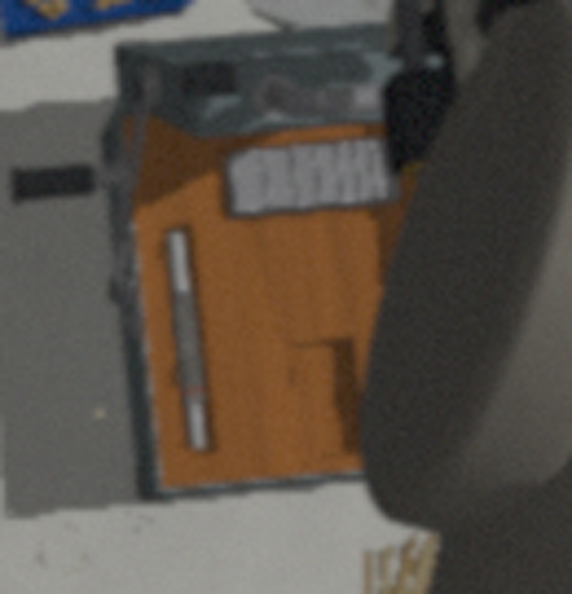

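```bash
python3 - <<'E'
from h import *
c=cal("top")
D=lambda x,y:(340+(x+.5)/4.4-.5,110+(y+.5)/4.4-.5)
print(onz(c,D(326,398),45), onz(c,D(293,345),45),onz(c,D(352,340),45))
for d in [(8,170),(95,170)]: pass
print("knob", onz(c,D(12,186),116),onz(c,D(95,180),116))
E
```

```text
[ 551.43164703 -125.06828575   45.        ] [ 577.49196295 -109.72357873   45.        ] [ 579.84579425 -138.5674626    45.        ]
knob [640.30520179  31.23838644 116.        ] [642.90830402  -6.12398021 116.        ]
```

Request:
{"method": "carry_out", "body": {"moves": [0,0,-0.08,0,0,0,0.4,0,0,-0.18,0,0,0,0.4,0,-0.1,-0.18,0,0,0,0.6,0.05,-0.21,-0.17,0,0,0,0.6,0.1,-0.32,-0.16,0,0,-0.1,0.6,0.15,-0.42,-0.16,0,0,-0.2,0.6,0.206,-0.508,-0.1,0,0,-0.2,0.6,0.206,-0.508,0,0,0,-0.2,0.6]}}

```text
time: 18.05
tool_pos: [424.7, -37.6, 295.7]
tcp_rot: [-3.138, 0.006, 1.765]
contact_force: [1.3, -0.5, -0.6]
grip_width: 54.8
```

```bash
python3 - <<'E'
from h import *
st();plan((427.4,-38.7,150),(180,0,101))
E
```

```text
t18.05 [424.66 -37.6  295.67] [-179.81    0.36  101.14] F [ 1.26 -0.49 -0.58] M [-0.08  0.02  0.02] w54.82 q [-0.26  0.12  1.67 -0.01  1.35 -0.46]
shift [-0.0017  0.0074  0.3642] turn [-0.006  0.012  0.005] mm 145.7046561551501
```

Request:
{"method": "carry_out", "body": {"moves": [0,0.007,0.1,0,0,0,0.5,0,0.007,0.2,0,0,0,0.5,0,0.007,0.3,0,0,0,0.5,0,0.007,0.4,0,0,0,0.5,0,0.007,0.42,0,0,0,0.5,0,0.007,0.42,0,0,0,0.5,0,0.007,0.42,0,0,0,0.5,0,0.007,0.42,0,0,0,0.5]}}

```text
time: 18.85
tool_pos: [428.4, -38.5, 129.5]
tcp_rot: [3.142, 0.008, 1.765]
contact_force: [1.1, 0.1, 0.7]
grip_width: 45.7
```

```bash
python3 - <<'E'
from h import *
st(); c=cal("wrist"); im=capture("wrist"); cv2.imwrite("pics/w4.png",im[:,:,::-1]); np.save("w4.npy",np.array([*c[:3],*c[3].ravel()]))
crop(im,220,120,420,270,4,"pics/w4a.png")
E
```

```text
t18.85 [428.37 -38.52 129.49] [180.     0.46 101.14] F [1.07 0.07 0.74] M [-0.08  0.08  0.05] w45.70 q [-0.26  0.31  1.93 -0.01  0.89 -0.45]
```

View pics/w4a.png

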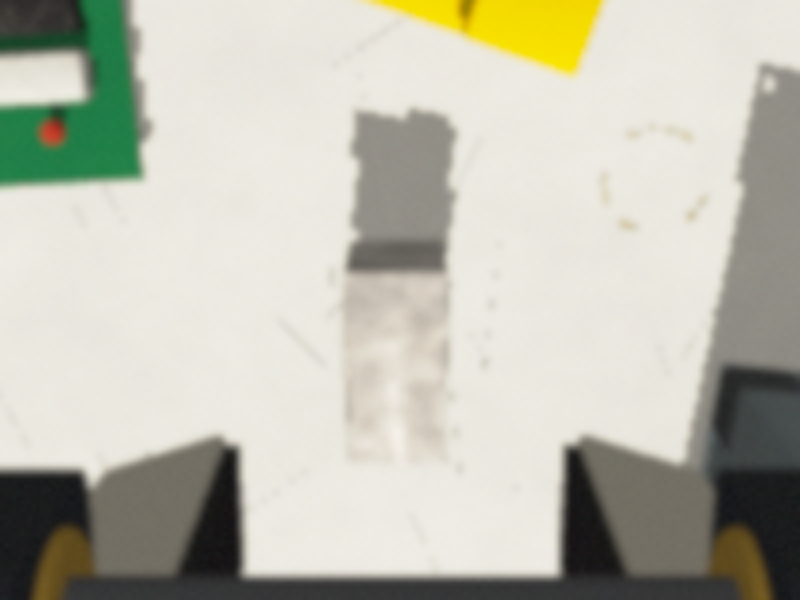

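```bash
python3 - <<'E'
from h import *
v=np.load("w4.npy"); c=(v[0],v[1],v[2],v[3:].reshape(4,4))
A=lambda x,y:(220+(x+.5)/4-.5,120+(y+.5)/4-.5)
t=[onz(c,A(*p),30) for p in [(347,272),(449,270)]]; b=[onz(c,A(*p),20) for p in [(347,460),(448,458)]]
e=onz(c,A(347,242),0);e2=onz(c,A(447,240),0)
print(t,b,e,e2)
tm=(t[0]+t[1])/2; bm=(b[0]+b[1])/2; d=tm-bm; d[2]=0; print(np.linalg.norm(d),np.degrees(np.arctan2(d[1],d[0])),(tm+bm)/2, (e+e2)/2)
n=d/np.linalg.norm(d); m=(tm+bm)/2; g=m+11*n; print("grip",g); plan((g[0],g[1],30),(180,0,101))
E
```

```text
[array([415.2383025 , -28.31750799,  30.        ]), array([435.98830998, -23.78064314,  30.        ])] [array([423.2982667 , -74.24098098,  20.        ]), array([445.72387044, -69.31820547,  20.        ])] [414.08616945 -28.99560527   0.        ] [436.80454043 -24.02105923   0.        ]
46.588093115456985 101.01044284579223 [430.0621874 -48.9143344  25.       ] [425.44535494 -26.50833225   0.        ]
grip [427.96132044 -38.11681811  25.        ]
shift [ 0.0029 -0.0004  0.2483] turn [-0.     0.015  0.005] mm 99.31586253327887
```

Request:
{"method": "carry_out", "body": {"moves": [0.001,0,0.06,0,0.015,0,0.5,0.002,0,0.12,0,0.015,0,0.5,0.002,0,0.18,0,0.015,0,0.5,0.002,0,0.225,0,0.015,0,0.5,0.002,0,0.245,0,0.015,0,0.5,0.002,0,0.249,0,0.015,0,0.5,0.002,0,0.249,0,0.015,0,0.5,0.002,0,0.249,0,0.015,0,0.5]}}

```text
time: 19.7
tool_pos: [428.9, -38.6, 30.7]
tcp_rot: [3.14, 0.001, 1.765]
contact_force: [-0.4, -0.1, -0.1]
grip_width: 45.9
```

```bash
python3 - <<'E'
from h import *
st()
E
```

```text
t19.70 [428.91 -38.62  30.67] [1.7991e+02 5.0000e-02 1.0114e+02] F [-0.38 -0.06 -0.15] M [-0.08  0.03 -0.03] w45.88 q [-0.27  0.5   2.03 -0.    0.62 -0.46]
```

Request:
{"method": "carry_out", "body": {"moves": [0,0,0.001,0,0,0,0.2,0,0,0.001,0,0,0,0.1,0,0,0.001,0,0,0,0,0,0,0.001,0,0,0,0,0,0,0.001,0,0,0,0,0,0,0.001,0,0,0,0,0,0,0.001,0,0,0,0,0,0,0.001,0,0,0,0]}}

```text
time: 20.5
tool_pos: [428.6, -38.6, 30.4]
tcp_rot: [3.141, 0.001, 1.765]
contact_force: [-1.9, -0.9, 5.9]
grip_width: 21.8
```

```bash
python3 - <<'E'
from h import *
st()
E
```

```text
t20.50 [428.56 -38.58  30.41] [1.7994e+02 4.0000e-02 1.0115e+02] F [-1.89 -0.86  5.93] M [-0.13  0.48 -0.03] w21.80 q [-0.27  0.5   2.03 -0.    0.62 -0.46]
```

Request:
{"method": "carry_out", "body": {"moves": [0,0,-0.05,0,0,0,0,0,0,-0.15,0,0,0,0,0,0,-0.27,0,0,-0.1,0,0,0,-0.32,0,0,-0.35,0,0,0,-0.32,0,0,-0.6,0,0,0,-0.32,0,0,-0.85,0,0,0,-0.32,0,0,-1,0,0,0,-0.32,0,0,-1,0]}}

```text
time: 21.3
tool_pos: [428.2, -38.4, 158.2]
tcp_rot: [3.141, 0.001, 2.289]
contact_force: [-0.0, -0.6, -1.8]
grip_width: 21.7
```

```bash
python3 - <<'E'
from h import *
st();plan((530,-127,158),(180,0,160))
plan((530,-127,158),(180,0,185.2))
E
```

```text
t21.30 [428.23 -38.45 158.17] [1.7998e+02 4.0000e-02 1.3118e+02] F [-0.03 -0.56 -1.85] M [-0.01  0.01 -0.05] w21.71 q [-0.27  0.27  1.9  -0.    0.97 -0.99]
shift [-0.3341  0.0458  0.0007] turn [ 0.     0.001 -0.961] mm 134.90517705539688
shift [-0.3341  0.0458  0.0007] turn [-0.     0.002 -1.801] mm 134.90517705539688
```

Request:
{"method": "carry_out", "body": {"moves": [-0.04,0.005,0,0,0,-0.25,0,-0.08,0.01,0,0,0,-0.5,0,-0.12,0.016,0,0,0,-0.75,0,-0.16,0.022,0,0,0,-1,0,-0.2,0.027,0,0,0,-1,0,-0.22,0.03,0,0,0,-1,0,-0.22,0.03,0,0,0,-1,0,-0.22,0.03,0,0,0,-1,0]}}

```text
time: 22.1
tool_pos: [494.6, -96.4, 157.9]
tcp_rot: [3.142, -0.001, 2.812]
contact_force: [0.8, -1.5, -2.2]
grip_width: 21.9
```

```bash
python3 - <<'E'
from h import *
st();plan((542.6,-126.4,125),(180,0,185.2))
E
```

```text
t22.10 [494.57 -96.35 157.88] [ 1.8000e+02 -3.0000e-02  1.6112e+02] F [ 0.85 -1.49 -2.17] M [0.05 0.04 0.  ] w21.90 q [-0.34  0.39  1.71  0.    1.04 -1.59]
shift [-0.138  -0.0322  0.0821] turn [ 0.    -0.001 -0.803] mm 65.50198381047355
```

Request:
{"method": "carry_out", "body": {"moves": [-0.02,-0.005,0,0,0,-0.25,0,-0.05,-0.01,0.01,0,0,-0.5,0,-0.08,-0.02,0.03,0,0,-0.75,0,-0.11,-0.025,0.05,0,0,-0.8,0,-0.138,-0.032,0.07,0,0,-0.803,0,-0.138,-0.032,0.082,0,0,-0.803,0,-0.138,-0.032,0.082,0,0,-0.803,0,-0.138,-0.032,0.082,0,0,-0.803,0]}}

```text
time: 22.9
tool_pos: [542.2, -125.9, 124.9]
tcp_rot: [3.141, -0.001, -3.052]
contact_force: [0.3, 0.2, -2.2]
grip_width: 21.8
```

```bash
python3 - <<'E'
from h import *
st(); c=cal("wrist"); im=capture("wrist"); cv2.imwrite("pics/w5.png",im[:,:,::-1]); np.save("w5.npy",np.array([*c[:3],*c[3].ravel()]))
im=capture("scene"); cv2.imwrite("pics/s5.png",im[:,:,::-1]); crop(im,270,40,450,200,4.2,"pics/s5a.png")
plan((542.6,-126.4,66),(180,0,185.2))
E
```

```text
t22.90 [ 542.17 -125.95  124.89] [ 1.7995e+02 -8.0000e-02 -1.7484e+02] F [ 0.29  0.16 -2.22] M [0.02 0.02 0.04] w21.79 q [-0.37  0.52  1.6   0.    1.03 -2.03]
shift [-0.0003 -0.0008  0.1485] turn [ 0.    -0.    -0.001] mm 59.40499286844668
```

View pics/w5.png

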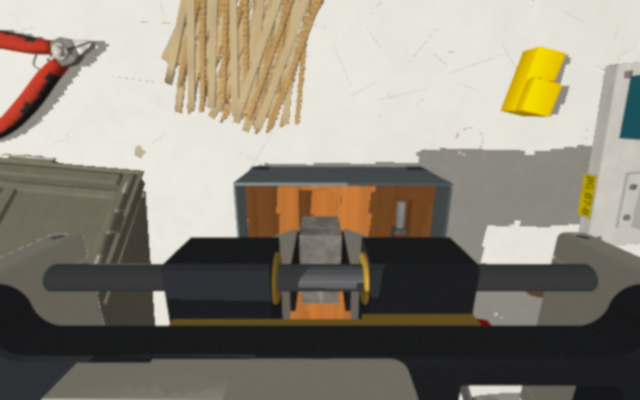

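View pics/s5a.png

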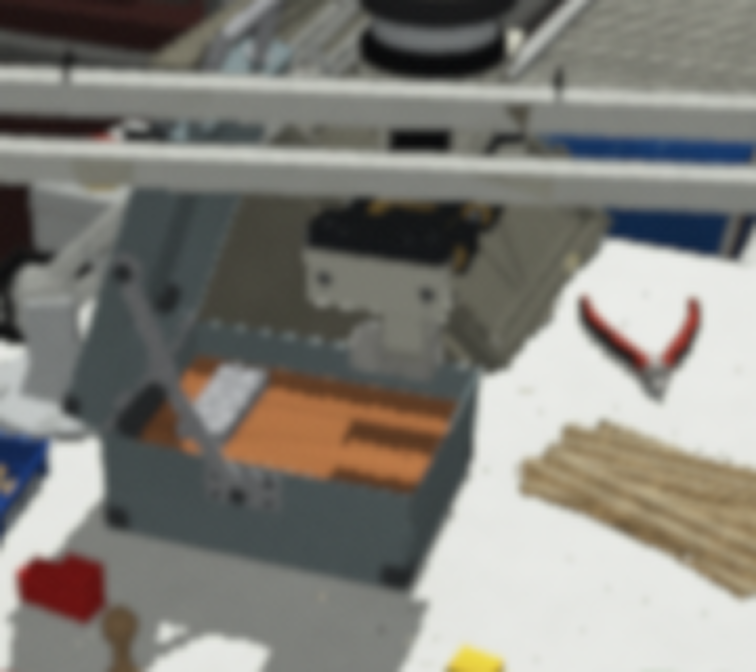

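```bash
python3 - <<'E'
from h import *
v=np.load("w5.npy"); c=(v[0],v[1],v[2],v[3:].reshape(4,4)); p,R=R0()
for d in (13.6,12,15): print(d,proj(c,p+R.apply([d,0,0.4])), proj(c,p+R.apply([d,11,0.4])),proj(c,p+R.apply([d,0,30])))
im=cv2.imread("pics/w5.png")[:,:,::-1]; crop(im,230,150,460,330,3.4,"pics/w5a.png")
u=U; vv=np.array([-U[1],U[0],0]); C=np.array([606.5,-104.6,0])
for x,y in [(-95,75),(-95,-75)]:
    P=C+x*u+y*vv; P[2]=70; q=proj(c,P); print("rim",q,(q-[230,150])*3.4)
E
```

```text
13.6 [321.58878319 235.72817776] [343.05466833 235.73168794] [321.26500513 216.45297267]
12 [321.58172603 238.61432821] [342.98591838 238.61751439] [321.25984121 218.93235346]
15 [321.59499167 233.1891121 ] [343.11515046 233.19290881] [321.26954418 214.27361449]
rim [455.05066126 182.00334392] [765.17224827 108.81136934]
rim [233.19107775 181.99743417] [ 10.84966435 108.79127619]
```

View pics/w5a.png

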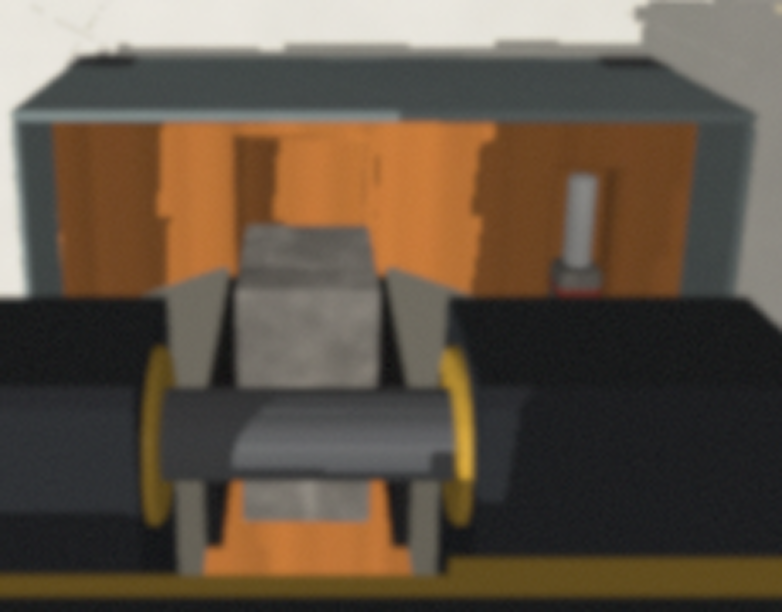

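```bash
python3 - <<'E'
from h import *
v=np.load("w5.npy"); c=(v[0],v[1],v[2],v[3:].reshape(4,4))
A=lambda x,y:(230+(x+.5)/3.4-.5,150+(y+.5)/3.4-.5)
u=U; vv=np.array([-U[1],U[0],0]); C=np.array([606.5,-104.6,0])
for n,p,z in [("recFL",(235,137),45),("recFR",(378,137),45),("rimFR",(15,110),70),("rimFL",(752,115),70)]:
    P=onz(c,A(*p),z); print(n,P,(P-C)@u,(P-C)@vv)
plan((542.9,-126.7,66),(180,0,185.2))
E
```

```text
recFL [ 526.72272116 -144.60119762   45.        ] -83.07435911161913 -32.60614801153457
recFR [ 523.79641874 -112.44014342   45.        ] -83.07377871069666 -0.31223755512474116
rimFR [ 518.63708236 -187.31784838   70.        ] -94.99824091806529 -74.41417175466417
rimFL [506.35527681 -41.15333236  70.        ] -93.9822322339809 72.26192110482847
shift [-0.001  -0.0016  0.1485] turn [ 0.    -0.    -0.001] mm 59.408528747682965
```

Request:
{"method": "carry_out", "body": {"moves": [0,-0.0025,0.04,0,0,0,0,0,-0.0025,0.08,0,0,0,0,0,-0.0025,0.11,0,0,0,0,0,-0.0025,0.125,0,0,0,0,0,-0.0025,0.135,0,0,0,0,0,-0.0025,0.142,0,0,0,0,0,-0.0025,0.146,0,0,0,0,0,-0.0025,0.148,0,0,0,0]}}

```text
time: 23.8
tool_pos: [542.8, -127.2, 66.4]
tcp_rot: [3.142, 0.0, -3.051]
contact_force: [-0.2, 0.3, -2.1]
grip_width: 21.4
```

```bash
python3 - <<'E'
from h import *
st()
im=capture("wrist"); crop(im,230,150,460,330,3.4,"pics/w6a.png")
E
```

```text
t23.80 [ 542.75 -127.16   66.42] [ 1.8000e+02  2.0000e-02 -1.7482e+02] F [-0.19  0.32 -2.14] M [-0.    0.05 -0.05] w21.44 q [-0.37  0.6   1.65  0.    0.89 -2.03]
```

View pics/w6a.png

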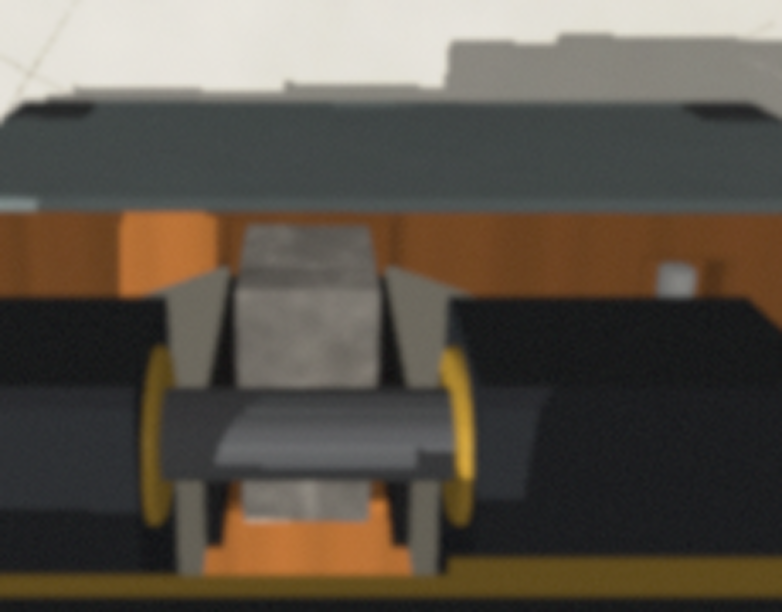

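Request:
{"method": "carry_out", "body": {"moves": [0,0,0.0015,0,0,0,0,0,0,0.0025,0,0,0,0,0,0,0.0025,0,0,0,0.2,0,0,0.0025,0,0,0,0.36,0,0,0.0025,0,0,0,0.36,0,0,0.0025,0,0,0,0.36,0,0,0.0025,0,0,0,0.36,0,0,0.0025,0,0,0,0.36]}}

```text
time: 24.65
tool_pos: [542.7, -127.2, 65.4]
tcp_rot: [-3.142, 0.0, -3.051]
contact_force: [-0.1, 0.4, 0.8]
grip_width: 32.8
```

```bash
python3 - <<'E'
from h import *
st()
im=capture("wrist"); crop(im,230,150,460,330,3.4,"pics/w7a.png")
E
```

```text
t24.65 [ 542.74 -127.18   65.43] [-1.8000e+02  2.0000e-02 -1.7482e+02] F [-0.06  0.36  0.76] M [0.01 0.02 0.01] w32.78 q [-0.37  0.6   1.65  0.    0.89 -2.03]
```

View pics/w7a.png

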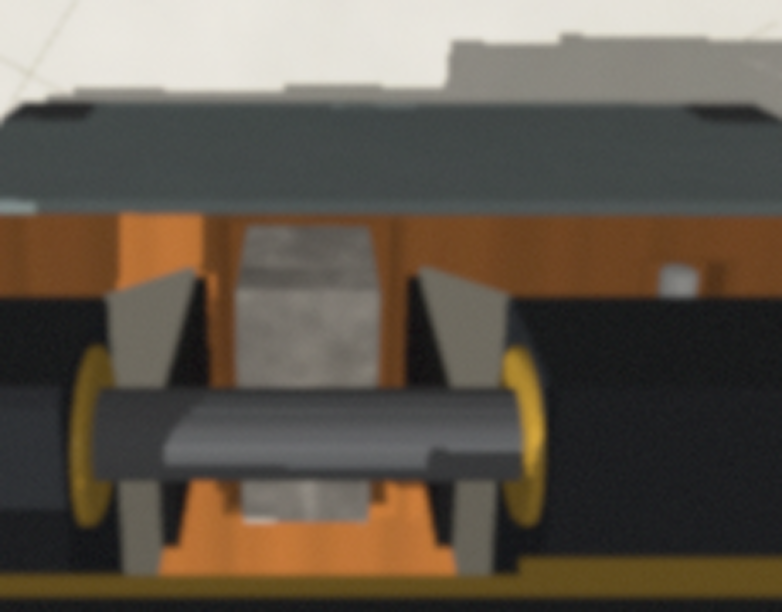

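Request:
{"method": "carry_out", "body": {"moves": [0,0,-0.1,0,0,0,0.36,0,0,-0.22,0,0,0,0.36,0.05,0.03,-0.32,0,0,0,0.36,0.12,0.1,-0.4,0,0,0.2,0.36,0.18,0.17,-0.45,0,0,0.45,0.36,0.2,0.25,-0.45,0,0,0.7,0.36,0.2,0.32,-0.45,0,0,0.95,0.36,0.2,0.35,-0.45,0,0,1,0.36]}}

```text
time: 25.5
tool_pos: [449.6, 7.0, 246.0]
tcp_rot: [3.141, 0.001, 2.706]
contact_force: [-0.8, -0.4, -0.1]
grip_width: 33.1
```

```bash
python3 - <<'E'
from h import *
st()
im=capture("top"); cv2.imwrite("pics/t8.png",im[:,:,::-1]); crop(im,340,110,470,245,4.4,"pics/t8a.png")
im=capture("scene"); crop(im,270,40,450,200,4.2,"pics/s8a.png")
u=U; vv=np.array([-U[1],U[0],0]); C=np.array([606.5,-104.6,0])
K=C+46.6*u+120*vv; K[2]=119.6; print(K)
plan((540,30,270),(180,0,125))
E
```

```text
t25.50 [449.62   6.95 245.98] [1.7995e+02 5.0000e-02 1.5503e+02] F [-0.81 -0.4  -0.09] M [-0.01  0.02  0.01] w33.06 q [-0.16  0.2   1.71  0.    1.23 -1.29]
[642.03230335  19.12960607 119.6       ]
shift [-0.1797  0.1477 -0.0606] turn [1.00e-03 1.00e-03 1.01e+00] mm 96.1535398139844
```

View pics/s8a.png

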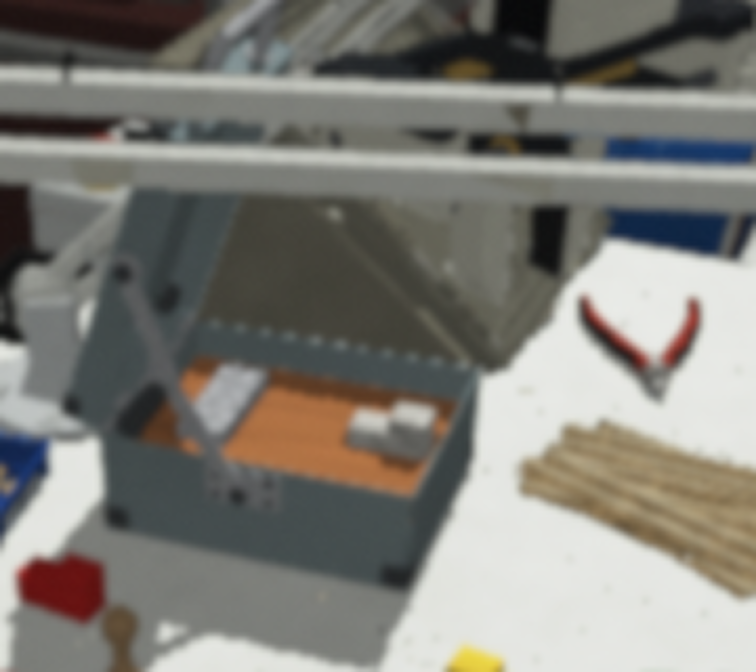

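View pics/t8a.png

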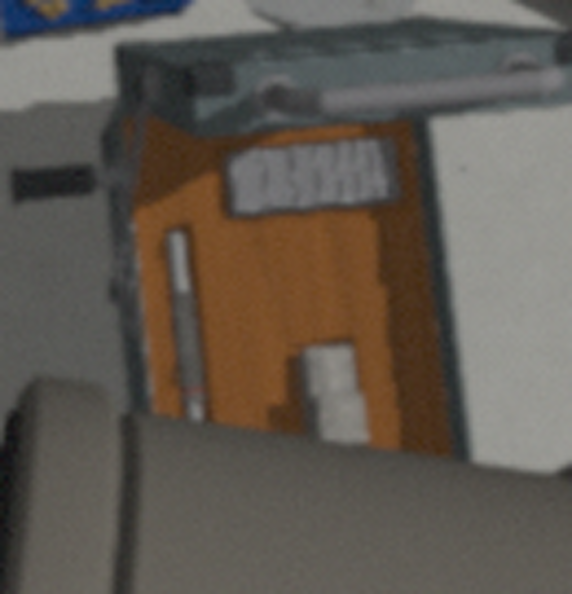

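Request:
{"method": "carry_out", "body": {"moves": [-0.03,0.02,-0.02,0,0,0.25,0.4,-0.06,0.05,-0.04,0,0,0.5,0.4,-0.1,0.08,-0.06,0,0,0.75,0.4,-0.14,0.12,-0.06,0,0,1,0.4,-0.18,0.15,-0.06,0,0,1,0.4,-0.18,0.15,-0.06,0,0,1,0.4,-0.18,0.15,-0.06,0,0,1,0.4,-0.18,0.15,-0.06,0,0,1,0.4]}}

```text
time: 26.4
tool_pos: [539.8, 30.2, 269.6]
tcp_rot: [-3.141, -0.0, 2.187]
contact_force: [-0.2, -0.1, 0.4]
grip_width: 36.6
```

```bash
python3 - <<'E'
from h import *
st()
def planR(pos,Rt):
    p,R=R0(); print("shift",np.round(R.inv().apply(np.array(pos)-p)/400,4),"turn",np.round((R.inv()*Rt).as_rotvec(degrees=True)/30,3))
Rt=Rn.from_euler("xyz",(180,0,95.2),degrees=True)*Rn.from_rotvec([0,-12,0],degrees=True)
print(Rt.as_matrix())
planR((610,20,250),Rt)
E
```

```text
t26.40 [539.79  30.2  269.59] [-1.7999e+02 -1.0000e-02  1.2531e+02] F [-0.22 -0.14  0.45] M [-0.    0.02 -0.05] w36.61 q [-0.09  0.35  1.44  0.    1.35 -0.7 ]
[[-8.86520409e-02  9.95884399e-01  1.88435730e-02]
 [ 9.74121935e-01  9.06325802e-02 -2.07056009e-01]
 [-2.07911691e-01  1.11022302e-16 -9.78147601e-01]]
shift [-0.1223  0.1285  0.0489] turn [ 0.105 -0.391  1.   ]
```

Request:
{"method": "carry_out", "body": {"moves": [-0.03,0.03,0.01,0.026,-0.1,0.25,0.4,-0.06,0.06,0.02,0.052,-0.2,0.5,0.4,-0.09,0.09,0.03,0.08,-0.3,0.75,0.4,-0.122,0.128,0.04,0.105,-0.39,1,0.4,-0.122,0.128,0.049,0.105,-0.39,1,0.4,-0.122,0.128,0.049,0.105,-0.39,1,0.4,-0.122,0.128,0.049,0.105,-0.39,1,0.4,-0.122,0.128,0.049,0.105,-0.39,1,0.4]}}

```text
time: 27.2
tool_pos: [609.2, 19.6, 250.7]
tcp_rot: [3.141, 0.209, 1.662]
contact_force: [-0.9, -0.0, 0.3]
grip_width: 36.6
```

```bash
cat >> h.py <<'E'
def planR(pos,Rt):
    p,R=R0(); print("shift",np.round(R.inv().apply(np.array(pos)-p)/400,4),"turn",np.round((R.inv()*Rt).as_rotvec(degrees=True)/30,3))
RK=Rn.from_euler("xyz",(180,0,95.2),degrees=True)*Rn.from_rotvec([0,-12,0],degrees=True)
V=np.array([-U[1],U[0],0]); C=np.array([606.5,-104.6,0])
def cw(x,y,z): return C+x*U+y*V+np.array([0,0,z])
def wc(P): d=np.array(P)-C; return np.array([d@U,d@V,d[2]])
E
python3 - <<'E'
from h import *
st(); c=cal("wrist"); im=capture("wrist"); cv2.imwrite("pics/w9.png",im[:,:,::-1]); np.save("w9.npy",np.array([*c[:3],*c[3].ravel()]))
for y in (97,131): print(proj(c,cw(46.6,y,119.6)))
E
```

```text
t27.20 [609.21  19.56 250.72] [179.98  11.96  95.23] F [-0.88 -0.    0.27] M [ 0.03  0.08 -0.02] w36.60 q [ 0.01  0.5   1.28 -0.21  1.35 -0.04]
[353.48820693 191.39429238]
[355.54322296 157.62878986]
```

View pics/w9.png

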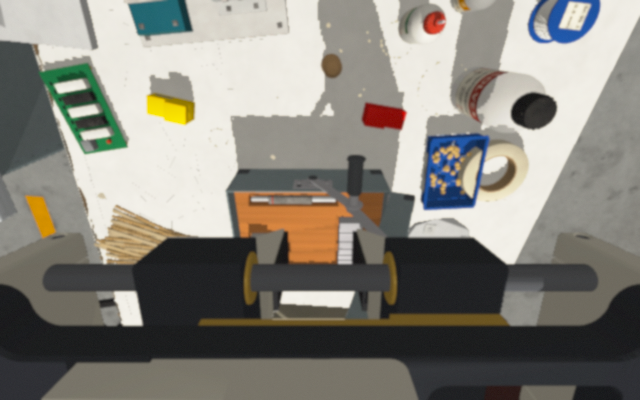

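```bash
python3 - <<'E'
from h import *
im=cv2.imread("pics/w9.png")[:,:,::-1]; crop(im,280,130,400,240,6.5,"pics/w9a.png")
plan
K=cw(46.6,120,119.6); print(K); planR((K[0],K[1],200),RK)
E
```

```text
[642.03230335  19.12960607 119.6       ]
shift [0.0179 0.0812 0.126 ] turn [ 0.001 -0.001  0.001]
```

View pics/w9a.png

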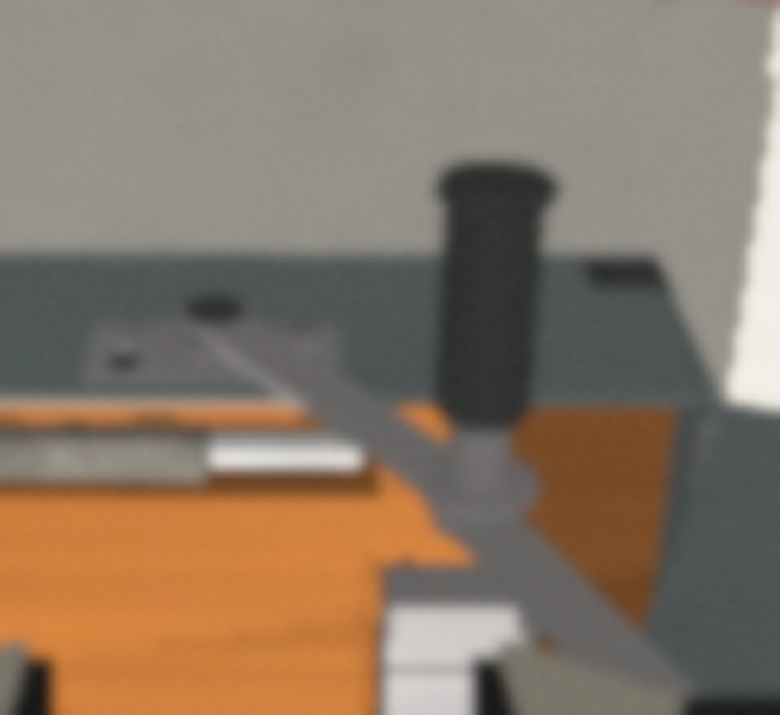

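```bash
python3 - <<'E'
from h import *
v=np.load("w9.npy"); c=(v[0],v[1],v[2],v[3:].reshape(4,4)); ct=cal("top"); cs=cal("scene")
def ray(c,uv):
    f,cx,cy,T=c; d=T[:3,:3]@np.array([(uv[0]-cx)/f,-(uv[1]-cy)/f,-1]); return wc(T[:3,3]),np.array([d@U,d@V,d[2]])
def onv(c,uv,vv):
    o,d=ray(c,uv); return o+d*(vv-o[1])/d[1]
for vv in (82,86,90): print("pivot w9",onv(c,(280+213.5/6.5-.5,130+305.5/6.5-.5),vv))
print("pivot scene",[np.round(onv(cs,(270+237/4.2,40+494/4.2),vv),1) for vv in (82,86,90)])
print("knob outer w9",onv(c,(280+497/6.5,130+170/6.5),131),"inner",onv(c,(280+480/6.5,130+418/6.5),97))
D=lambda x,y:(340+(x+.5)/4.4-.5,110+(y+.5)/4.4-.5)
for z in (112,120): print("knob top",[np.round(wc(onz(ct,D(*p),z)),1) for p in [(12,186),(95,180)]])
RK2=Rn.from_euler("xyz",(180,0,95.2),degrees=True)*Rn.from_rotvec([0,-16,0],degrees=True)
K=cw(47,115.5,119.6);planR((K[0],K[1],175),RK2)
E
```

```text
pivot w9 [ 5.73761644 82.         50.01884422]
pivot w9 [ 5.96611848 86.         59.16128875]
pivot w9 [ 6.19462052 90.         68.30373328]
pivot scene [array([ 6.3, 82. , 53.2]), array([ 4.8, 86. , 56.1]), array([ 3.2, 90. , 58.9])]
knob outer w9 [ 47.86004447 131.         115.70050593] inner [ 46.31206147  97.         125.71544758]
knob top [array([ 46.9, 131.9, 112. ]), array([ 46.1,  94.2, 112. ])]
knob top [array([ 45.1, 132.6, 120. ]), array([ 44.3,  95.3, 120. ])]
shift [0.0198 0.0822 0.1894] turn [ 0.001 -0.135  0.001]
```

```bash
cat >> h.py <<'E'
RK2=Rn.from_euler("xyz",(180,0,95.2),degrees=True)*Rn.from_rotvec([0,-16,0],degrees=True)
E
python3 - <<'E'
from h import *
print(wc(R0()[0]))
planR(cw(46.6,134,184),RK2)
c=cal("top"); print("stamp",onz(c,(310,174),45),"red",onz(c,(332,145),30))
E
```

```text
[ 14.08300731 123.43456827 250.753026  ]
shift [0.0604 0.0812 0.1578] turn [ 0.001 -0.135  0.001]
stamp [608.75939212  96.74744703  45.        ] red [676.18088224  48.27954496  30.        ]
```

Request:
{"method": "carry_out", "body": {"moves": [0.03,0.04,0.04,0,-0.07,0,0.4,0.06,0.081,0.08,0,-0.135,0,0.4,0.06,0.081,0.12,0,-0.135,0,0.4,0.06,0.081,0.158,0,-0.135,0,0.4,0.06,0.081,0.158,0,-0.135,0,0.4,0.06,0.081,0.158,0,-0.135,0,0.4,0.06,0.081,0.158,0,-0.135,0,0.4,0.06,0.081,0.158,0,-0.135,0,0.4]}}

```text
time: 28.05
tool_pos: [641.1, 32.9, 185.2]
tcp_rot: [3.139, 0.279, 1.661]
contact_force: [-0.1, -0.4, 0.4]
grip_width: 37.2
```

```bash
python3 - <<'E'
from h import *
st(); c=cal("wrist"); im=capture("wrist"); cv2.imwrite("pics/w10.png",im[:,:,::-1]); crop(im,220,130,420,270,4,"pics/w10a.png")
print(wc(R0()[0]))
planR(cw(46.6,114.7,116.3),RK2)
print([np.round((proj(c,cw(46.1,y,119.2))-[220,130])*4) for y in (97,131)])
E
```

```text
t28.05 [641.06  32.88 185.25] [179.85  16.01  95.18] F [-0.1  -0.38  0.37] M [0.08 0.01 0.04] w37.19 q [ 0.06  0.62  1.27 -0.29  1.26  0.06]
[ 46.83846651 133.8149879  185.07722535]
shift [ 0.0015 -0.001   0.1785] turn [ 0.004  0.    -0.   ]
[array([392., 415.]), array([392., 266.])]
```

View pics/w10a.png

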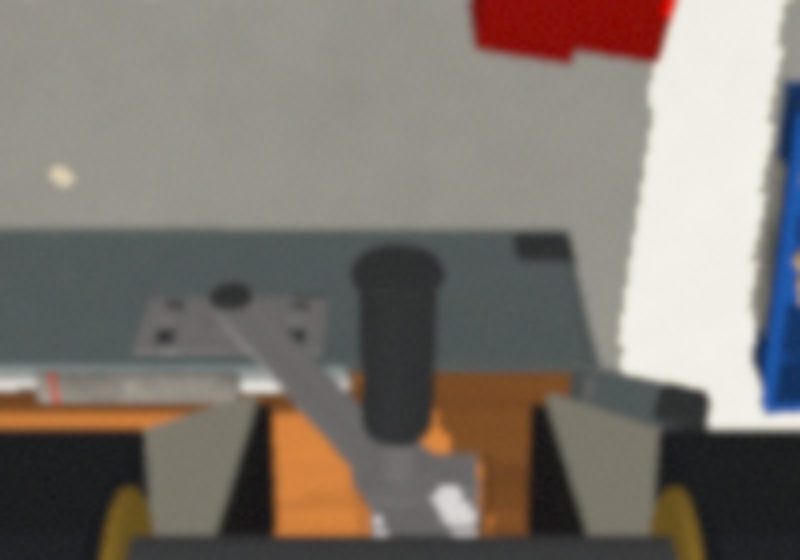

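Request:
{"method": "carry_out", "body": {"moves": [0,0.001,0.05,0,0,0,0.4,0.001,0.002,0.1,0,0,0,0.4,0.001,0.002,0.14,0,0,0,0.4,0.001,0.002,0.165,0,0,0,0.4,0.001,0.002,0.178,0,0,0,0.4,0.001,0.002,0.178,0,0,0,0.4,0.001,0.002,0.178,0,0,0,0.35,0.001,0.002,0.178,0,0,0,0.3]}}

```text
time: 28.9
tool_pos: [644.2, 14.1, 117.4]
tcp_rot: [3.138, 0.28, 1.661]
contact_force: [-0.5, -0.2, 0.3]
grip_width: 29.3
```

```bash
python3 - <<'E'
from h import *
st(); c=cal("wrist"); im=capture("wrist"); cv2.imwrite("pics/w11.png",im[:,:,::-1]); crop(im,220,130,420,270,4,"pics/w11a.png")
print(wc(R0()[0]))
E
```

```text
t28.90 [644.16  14.06 117.44] [179.77  16.02  95.18] F [-0.53 -0.2   0.35] M [0.11 0.05 0.04] w29.26 q [ 0.03  0.68  1.35 -0.31  1.11  0.08]
[ 48.18557179 114.7311331  117.33365077]
```

View pics/w11a.png

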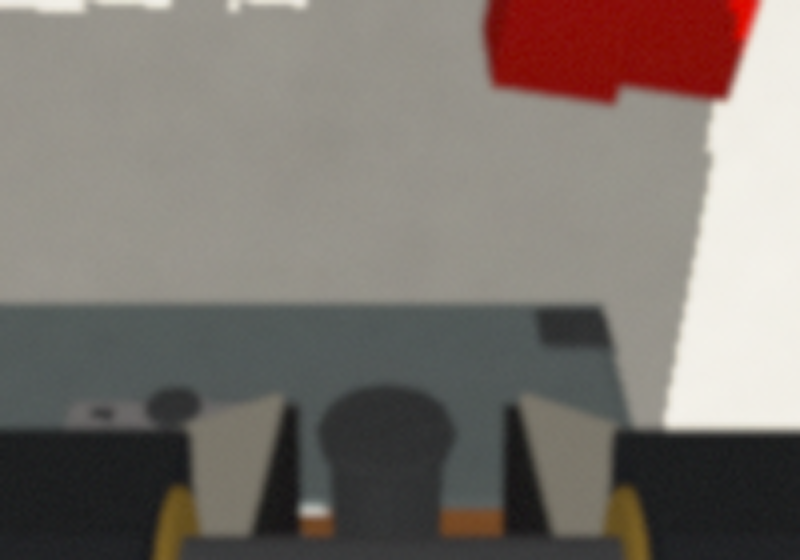

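Request:
{"method": "carry_out", "body": {"moves": [0,-0.0035,0,0,0,0,0.3,0,-0.0035,0,0,0,0,0.25,0,-0.0035,0,0,0,0,0.2,0,-0.0035,0,0,0,0,0.1,0,-0.0035,0,0,0,0,0,0,-0.0035,0,0,0,0,0,0,-0.0035,0,0,0,0,0,0,-0.0035,0,0,0,0,0]}}

```text
time: 29.75
tool_pos: [642.5, 13.9, 117.3]
tcp_rot: [3.138, 0.279, 1.661]
contact_force: [-2.1, 0.1, 1.5]
grip_width: 13.2
```

```bash
python3 - <<'E'
from h import *
st(); print(wc(R0()[0])); im=capture("wrist"); crop(im,220,130,420,270,4,"pics/w12a.png")
E
```

```text
t29.75 [642.47  13.91 117.34] [179.81  16.01  95.18] F [-2.11  0.13  1.51] M [ 0.06  0.43 -0.11] w13.19 q [ 0.03  0.68  1.35 -0.31  1.11  0.08]
[ 46.5609683  114.76222393 117.34282572]
```

View pics/w12a.png

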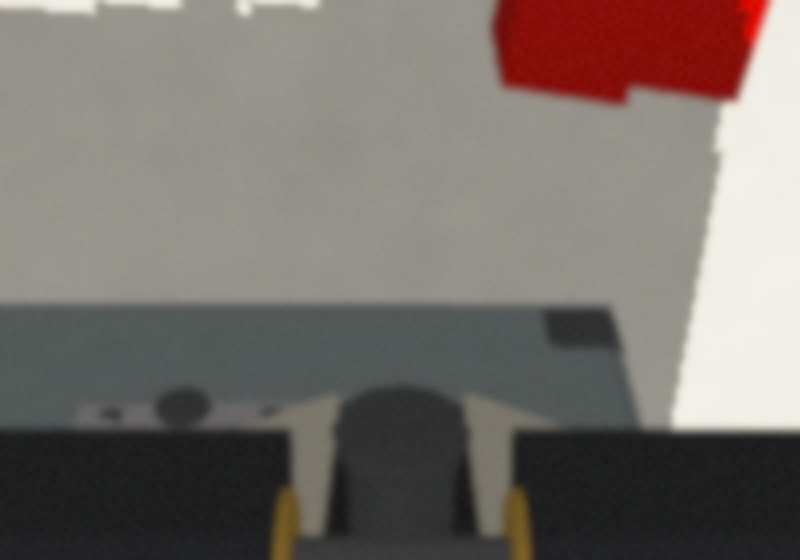

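```bash
cat >> h.py <<'E'
PU,PZ,LK=6.1,53.6,77.0
def knob(psi,v): return cw(PU-LK*np.cos(psi),v,PZ+LK*np.sin(psi))
def lidth(psi):
    # lid angle from 4-bar
    from scipy.optimize import brentq
    k=np.array([PU-LK*np.cos(psi),PZ+LK*np.sin(psi)])
    pin=lambda t:np.array([95-110*np.cos(t)+14*np.sin(t),70+110*np.sin(t)+14*np.cos(t)])
    ts=np.linspace(-.2,1.3,300); f=[np.linalg.norm(pin(t)-k)-63 for t in ts]
    return [round(float(brentq(lambda t:np.linalg.norm(pin(t)-k)-63,ts[i],ts[i+1])),3) for i in range(299) if f[i]*f[i+1]<0]
OFF=np.array([0,0,1.9])  # tool-frame offset of TCP from knob, roughly
def kstate():
    p,R=R0(); off=R.apply(OFF); k=wc(p-off); psiu=np.arccos(np.clip((PU-k[0])/LK,-1,1)); psia=np.arctan2(k[2]-PZ,PU-k[0]); r=np.hypot(k[2]-PZ,PU-k[0])
    F=np.array(get_obs()["contact_force"]); Fc=(F@U,F@V,F[2])
    a=np.degrees(np.arctan2(R.as_matrix()[:,2]@U,-R.as_matrix()[2,2]))
    print("knob uvz",np.round(k,2),"psi_u %.3f psi_ang %.3f r %.2f alpha %.1f"%(psiu,psia,r,a),"Fuvz",np.round(Fc,2), "lid",lidth(psia))
    return psia,psiu,k,R
def krows(psi1,psis,dal,extra=0):
    p,R=R0()
    for ps,da in zip(psis,dal):
        dK=knob(ps,0)-knob(psi1,0)
        R2=Rn.from_rotvec(-np.radians(da)*V)*R
        D=dK+R2.apply(OFF)-R.apply(OFF)
        print("%.3f"%ps,lidth(ps),np.round(R.inv().apply(D)/400,4),np.round((R.inv()*R2).as_rotvec(degrees=True)/30,3))
E
python3 - <<'E'
from h import *
a=kstate(); krows(a[0],np.linspace(2.1,1.9,8),[0]*8)
print(knob(2.12,0)-C,[ (round(s,2),lidth(s)) for s in np.linspace(2.1,0,12)])
E
```

```text
knob uvz [ 46.56 115.28 119.18] psi_u 2.124 psi_ang 2.124 r 77.06 alpha 0.2 Fuvz [-3.86  0.19  2.27] lid [0.121, 1.21]
2.100 [0.104, 1.215] [-0.0006 -0.0039 -0.0023] [0. 0. 0.]
2.071 [0.085, 1.218] [-0.0014 -0.0087 -0.0049] [0. 0. 0.]
2.043 [0.067, 1.218] [-0.0021 -0.0135 -0.0074] [0. 0. 0.]
2.014 [0.051, 1.217] [-0.0028 -0.0184 -0.0097] [0. 0. 0.]
1.986 [0.035, 1.214] [-0.0034 -0.0234 -0.0119] [0. 0. 0.]
1.957 [0.021, 1.21] [-0.004  -0.0285 -0.014 ] [0. 0. 0.]
1.929 [0.008, 1.204] [-0.0046 -0.0336 -0.0159] [0. 0. 0.]
1.900 [-0.005, 1.197] [-0.0051 -0.0388 -0.0177] [0. 0. 0.]
[ 46.10409925   4.19580172 119.27641708] [(np.float64(2.1), [0.104, 1.215]), (np.float64(1.91), [-0.001, 1.2]), (np.float64(1.72), [-0.071, 1.13]), (np.float64(1.53), [-0.123, 1.032]), (np.float64(1.34), [-0.166, 0.915]), (np.float64(1.15), [0.788]), (np.float64(0.95), [0.653]), (np.float64(0.76), [0.515]), (np.float64(0.57), [0.376]), (np.float64(0.38), [0.239]), (np.float64(0.19), [0.108]), (np.float64(0.0), [-0.01])]
```

Request:
{"method": "carry_out", "body": {"moves": [-0.0006,-0.004,-0.0023,0,0,0,0,-0.001,-0.007,-0.004,0,0,0,0,-0.0016,-0.01,-0.0056,0,0,0,0,-0.0021,-0.0135,-0.0074,0,0,0,0,-0.0025,-0.016,-0.0086,0,0,0,0,-0.0028,-0.0184,-0.0097,0,0,0,0,-0.0034,-0.0234,-0.0119,0,0,0,0,-0.004,-0.0285,-0.014,0,0,0,0]}}

```text
time: 30.6
tool_pos: [631.6, 12.9, 123.8]
tcp_rot: [3.137, 0.28, 1.661]
contact_force: [4.6, 2.0, -0.6]
grip_width: 12.6
```

```bash
python3 - <<'E'
from h import *
st();a=kstate(); krows(a[0],a[0]-np.linspace(.03,.24,8),np.linspace(.6,5,8))
E
```

```text
t30.60 [631.56  12.92 123.77] [179.71  16.02  95.17] F [ 4.63  1.99 -0.56] M [ 0.32 -0.99  0.3 ] w12.56 q [ 0.03  0.65  1.39 -0.31  1.1   0.08]
knob uvz [ 35.6  115.29 125.6 ] psi_u 1.964 psi_ang 1.960 r 77.81 alpha 0.3 Fuvz [ 4.79  1.56 -0.56] lid [0.022, 1.21]
1.930 [0.008, 1.205] [-0.0006 -0.0053 -0.0021] [-0.019 -0.     0.006]
1.900 [-0.005, 1.197] [-0.0011 -0.0107 -0.004 ] [-0.039 -0.     0.011]
1.870 [-0.017, 1.189] [-0.0016 -0.0161 -0.0057] [-0.059 -0.     0.017]
1.840 [-0.029, 1.179] [-0.0021 -0.0216 -0.0073] [-0.08  -0.     0.023]
1.810 [-0.04, 1.168] [-0.0025 -0.0271 -0.0087] [-0.1   -0.     0.029]
1.780 [-0.051, 1.157] [-0.0028 -0.0327 -0.01  ] [-0.12  -0.     0.034]
1.750 [-0.061, 1.144] [-0.0031 -0.0383 -0.0111] [-0.14 -0.    0.04]
1.720 [-0.07, 1.131] [-0.0034 -0.044  -0.012 ] [-0.16  -0.     0.046]
```

Request:
{"method": "carry_out", "body": {"moves": [-0.0006,-0.0053,-0.002,-0.02,0,0.006,0,-0.001,-0.0107,-0.0035,-0.04,0,0.011,0,-0.0015,-0.016,-0.005,-0.06,0,0.017,0,-0.002,-0.0215,-0.0065,-0.08,0,0.023,0,-0.0023,-0.027,-0.0075,-0.1,0,0.029,0,-0.0026,-0.0325,-0.009,-0.12,0,0.034,0,-0.003,-0.038,-0.01,-0.14,0,0.04,0,-0.0032,-0.044,-0.011,-0.16,0,0.046,0]}}

```text
time: 31.4
tool_pos: [614.7, 11.4, 129.6]
tcp_rot: [3.042, 0.279, 1.635]
contact_force: [4.4, 1.0, 3.8]
grip_width: 12.9
```

```bash
python3 - <<'E'
from h import *
st();a=kstate(); krows(a[0],a[0]-np.linspace(.03,.24,8),np.linspace(.6,5,8))
E
```

```text
t31.40 [614.75  11.45 129.62] [174.28  15.97  93.7 ] F [4.45 1.03 3.79] M [ 0.19 -1.02  0.28] w12.94 q [ 0.03  0.58  1.52 -0.34  0.96  0.13]
knob uvz [ 18.55 115.35 131.44] psi_u 1.733 psi_ang 1.729 r 78.83 alpha 5.5 Fuvz [4.52 0.62 3.79] lid [-0.067, 1.135]
1.699 [-0.077, 1.122] [-0.0004 -0.0056 -0.0013] [-0.019 -0.     0.006]
1.669 [-0.086, 1.107] [-0.0007 -0.0112 -0.0025] [-0.039 -0.     0.011]
1.639 [-0.094, 1.092] [-0.001  -0.0168 -0.0035] [-0.059 -0.     0.017]
1.609 [-0.102, 1.077] [-0.0012 -0.0225 -0.0043] [-0.08  -0.     0.023]
1.579 [-0.11, 1.061] [-0.0014 -0.0281 -0.005 ] [-0.1   -0.     0.029]
1.549 [-0.118, 1.044] [-0.0015 -0.0338 -0.0055] [-0.12  -0.     0.034]
1.519 [-0.125, 1.027] [-0.0016 -0.0396 -0.0058] [-0.14 -0.    0.04]
1.489 [-0.133, 1.01] [-0.0017 -0.0453 -0.006 ] [-0.16  -0.     0.046]
```

Request:
{"method": "carry_out", "body": {"moves": [-0.0004,-0.0055,-0.0025,-0.02,0,0.006,0,-0.0007,-0.011,-0.004,-0.04,0,0.011,0,-0.001,-0.017,-0.0055,-0.06,0,0.017,0,-0.0012,-0.0225,-0.0065,-0.08,0,0.023,0,-0.0014,-0.028,-0.007,-0.1,0,0.029,0,-0.0015,-0.034,-0.0075,-0.12,0,0.034,0,-0.0016,-0.0395,-0.0078,-0.14,0,0.04,0,-0.0017,-0.0455,-0.008,-0.16,0,0.046,0]}}

```text
time: 32.2
tool_pos: [596.5, 9.9, 131.6]
tcp_rot: [2.949, 0.275, 1.61]
contact_force: [2.7, -1.3, 4.0]
grip_width: 13.1
```

```bash
python3 - <<'E'
from h import *
st();a=kstate(); krows(a[0],a[0]-np.linspace(.03,.24,8),np.linspace(.6,5,8))
E
```

```text
t32.20 [596.54   9.91 131.62] [168.97  15.77  92.25] F [ 2.66 -1.31  4.03] M [-0.23 -0.67  0.15] w13.08 q [ 0.02  0.51  1.65 -0.37  0.82  0.19]
knob uvz [1.2000e-01 1.1546e+02 1.3341e+02] psi_u 1.493 psi_ang 1.496 r 80.04 alpha 10.6 Fuvz [ 2.53 -1.55  4.03] lid [-0.131, 1.014]
1.466 [-0.138, 0.996] [-0.0001 -0.0057 -0.0005] [-0.019 -0.     0.006]
1.436 [-0.145, 0.978] [-0.0002 -0.0114 -0.0009] [-0.039 -0.     0.011]
1.406 [-0.151, 0.959] [-0.0003 -0.0171 -0.0011] [-0.059 -0.     0.017]
1.376 [-0.158, 0.94] [-0.0003 -0.0229 -0.0011] [-0.08  -0.     0.023]
1.346 [-0.164, 0.921] [-0.0002 -0.0286 -0.001 ] [-0.1   -0.     0.029]
1.316 [-0.17, 0.902] [-0.0001 -0.0343 -0.0007] [-0.12  -0.     0.034]
1.286 [-0.176, 0.882] [-0.     -0.04   -0.0002] [-0.14 -0.    0.04]
1.256 [-0.182, 0.863] [ 0.0002 -0.0457  0.0004] [-0.16  -0.     0.046]
```

Request:
{"method": "carry_out", "body": {"moves": [0,-0.0057,-0.0015,-0.01,0,0.003,0,0,-0.0114,-0.0025,-0.02,0,0.006,0,0,-0.017,-0.003,-0.03,0,0.009,0,0,-0.0229,-0.003,-0.04,0,0.012,0,0,-0.0286,-0.003,-0.05,0,0.015,0,0,-0.0343,-0.0027,-0.06,0,0.017,0,0,-0.04,-0.002,-0.07,0,0.02,0,0,-0.0457,-0.0012,-0.08,0,0.023,0]}}

```text
time: 33.0
tool_pos: [577.9, 8.4, 128.4]
tcp_rot: [2.905, 0.273, 1.598]
contact_force: [0.5, -1.4, 2.0]
grip_width: 12.9
```

```bash
python3 - <<'E'
from h import *
st();a=kstate(); krows(a[0],a[0]-np.linspace(.03,.24,8),np.linspace(.3,2.5,8))
im=capture("scene"); crop(im,270,40,450,200,4.2,"pics/s13a.png")
E
```

```text
t33.00 [577.89   8.43 128.35] [166.43  15.62  91.56] F [ 0.48 -1.4   1.97] M [-0.34 -0.27  0.02] w12.86 q [ 0.02  0.47  1.74 -0.4   0.72  0.23]
knob uvz [-18.66 115.68 130.13] psi_u 1.243 psi_ang 1.258 r 80.44 alpha 13.1 Fuvz [ 0.35 -1.44  1.97] lid [-0.182, 0.864]
1.228 [-0.187, 0.844] [ 0.0002 -0.0057  0.0006] [-0.01  -0.     0.003]
1.198 [-0.193, 0.823] [ 0.0004 -0.0114  0.0013] [-0.02  -0.     0.006]
1.168 [-0.199, 0.803] [ 0.0006 -0.0171  0.0021] [-0.03  -0.     0.009]
1.138 [0.782] [ 0.0009 -0.0227  0.0032] [-0.04  -0.     0.011]
1.108 [0.762] [ 0.0013 -0.0284  0.0044] [-0.05  -0.     0.014]
1.078 [0.741] [ 0.0017 -0.0339  0.0058] [-0.06  -0.     0.017]
1.048 [0.719] [ 0.0022 -0.0395  0.0073] [-0.07 -0.    0.02]
1.018 [0.698] [ 0.0026 -0.0449  0.009 ] [-0.08  -0.     0.023]
```

View pics/s13a.png

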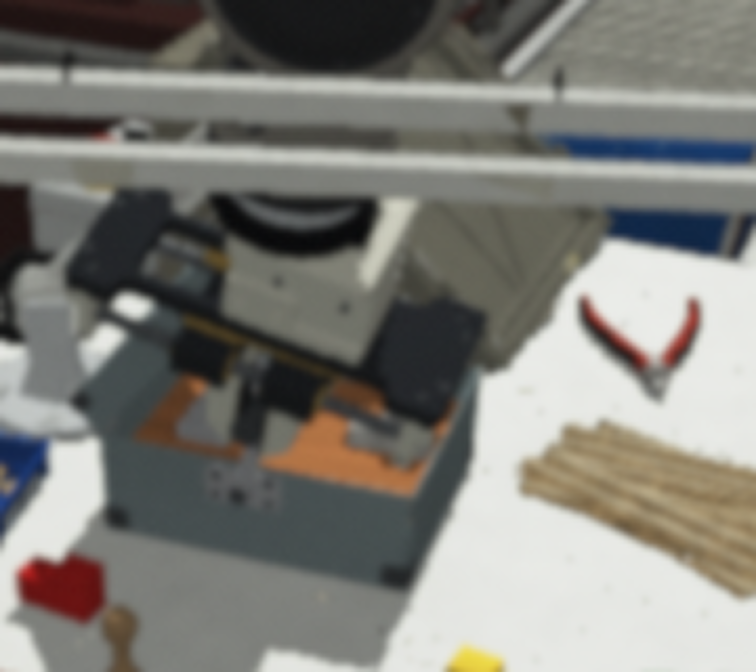

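Request:
{"method": "carry_out", "body": {"moves": [0.0002,-0.0057,0.0006,-0.01,0,0.003,0,0.0004,-0.0114,0.001,-0.02,0,0.006,0,0.0006,-0.017,0.0018,-0.03,0,0.009,0,0.0009,-0.0227,0.0028,-0.04,0,0.011,0,0.0013,-0.0284,0.004,-0.05,0,0.014,0,0.0017,-0.034,0.0054,-0.06,0,0.017,0,0.0022,-0.0395,0.0069,-0.07,0,0.02,0,0.0026,-0.045,0.0085,-0.08,0,0.023,0]}}

```text
time: 33.85
tool_pos: [560.1, 7.0, 120.2]
tcp_rot: [2.861, 0.269, 1.586]
contact_force: [0.2, -1.3, -0.8]
grip_width: 13.0
```

```bash
python3 - <<'E'
from h import *
st();a=kstate(); krows(a[1],a[1]-np.linspace(.03,.24,8),np.linspace(.3,2.5,8))
E
```

```text
t33.85 [560.13   7.04 120.16] [163.91  15.43  90.87] F [ 0.15 -1.29 -0.76] M [-0.15  0.01 -0.04] w12.98 q [ 0.01  0.44  1.83 -0.45  0.62  0.3 ]
knob uvz [-36.55 115.9  121.92] psi_u 0.984 psi_ang 1.013 r 80.54 alpha 15.5 Fuvz [ 0.03 -1.3  -0.76] lid [0.695]
0.954 [0.652] [ 0.0005 -0.0054  0.0018] [-0.01  -0.     0.003]
0.924 [0.631] [ 0.0011 -0.0108  0.0038] [-0.02  -0.     0.006]
0.894 [0.609] [ 0.0017 -0.0161  0.0059] [-0.03  -0.     0.009]
0.864 [0.588] [ 0.0024 -0.0214  0.0082] [-0.04  -0.     0.011]
0.834 [0.566] [ 0.0031 -0.0265  0.0106] [-0.05  -0.     0.014]
0.804 [0.544] [ 0.0038 -0.0316  0.0131] [-0.06  -0.     0.017]
0.774 [0.522] [ 0.0046 -0.0366  0.0159] [-0.07 -0.    0.02]
0.744 [0.5] [ 0.0054 -0.0416  0.0187] [-0.08  -0.     0.023]
```

```bash
python3 - <<'E'
from h import *
a=kstate(); krows(a[1],a[1]-np.linspace(.03,.24,8),[0]*8)
E
```

```text
knob uvz [-36.55 115.9  121.92] psi_u 0.984 psi_ang 1.013 r 80.54 alpha 15.5 Fuvz [ 0.03 -1.3  -0.76] lid [0.695]
0.954 [0.652] [ 0.0005 -0.0055  0.0018] [0. 0. 0.]
0.924 [0.631] [ 0.0011 -0.0109  0.0038] [0. 0. 0.]
0.894 [0.609] [ 0.0017 -0.0162  0.0059] [0. 0. 0.]
0.864 [0.588] [ 0.0024 -0.0215  0.0082] [0. 0. 0.]
0.834 [0.566] [ 0.0031 -0.0267  0.0106] [0. 0. 0.]
0.804 [0.544] [ 0.0038 -0.0318  0.0131] [0. 0. 0.]
0.774 [0.522] [ 0.0046 -0.0368  0.0159] [0. 0. 0.]
0.744 [0.5] [ 0.0054 -0.0418  0.0187] [0. 0. 0.]
```

Request:
{"method": "carry_out", "body": {"moves": [0.0005,-0.0055,0.0018,0,0,0,0,0.0011,-0.0109,0.0038,0,0,0,0,0.0017,-0.0162,0.0059,0,0,0,0,0.0024,-0.0215,0.0082,0,0,0,0,0.0031,-0.0267,0.0106,0,0,0,0,0.0038,-0.0318,0.0131,0,0,0,0,0.0046,-0.0368,0.0159,0,0,0,0,0.0054,-0.0418,0.0187,0,0,0,0]}}

```text
time: 34.65
tool_pos: [546.0, 5.9, 107.9]
tcp_rot: [2.861, 0.269, 1.586]
contact_force: [-0.3, -0.1, -2.9]
grip_width: 13.0
```

```bash
python3 - <<'E'
from h import *
st();a=kstate(); krows(a[1],a[1]-np.linspace(.03,.24,8),[0]*8)
E
```

```text
t34.65 [545.96   5.91 107.86] [163.92  15.42  90.88] F [-0.3  -0.09 -2.86] M [0.23 0.11 0.04] w13.03 q [ 0.01  0.44  1.88 -0.48  0.58  0.33]
knob uvz [-50.76 116.07 109.62] psi_u 0.740 psi_ang 0.778 r 79.82 alpha 15.5 Fuvz [-0.31 -0.07 -2.86] lid [0.525]
0.710 [0.476] [ 0.0009 -0.0048  0.003 ] [0. 0. 0.]
0.680 [0.454] [ 0.0018 -0.0096  0.0062] [0. 0. 0.]
0.650 [0.432] [ 0.0027 -0.0142  0.0095] [0. 0. 0.]
0.620 [0.41] [ 0.0037 -0.0188  0.0129] [0. 0. 0.]
0.590 [0.388] [ 0.0047 -0.0232  0.0165] [0. 0. 0.]
0.560 [0.366] [ 0.0058 -0.0275  0.0201] [0. 0. 0.]
0.530 [0.345] [ 0.0069 -0.0317  0.0239] [0. 0. 0.]
0.500 [0.323] [ 0.008  -0.0358  0.0279] [0. 0. 0.]
```

Request:
{"method": "carry_out", "body": {"moves": [0.0009,-0.0048,0.003,0,0,0,0,0.0018,-0.0096,0.0062,0,0,0,0,0.0027,-0.0142,0.0095,0,0,0,0,0.0037,-0.0188,0.0129,0,0,0,0,0.0047,-0.0232,0.0165,0,0,0,0,0.0058,-0.0275,0.0201,0,0,0,0,0.0069,-0.0317,0.0239,0,0,0,0,0.008,-0.0358,0.0279,0,0,0,0]}}

```text
time: 35.45
tool_pos: [535.2, 5.0, 92.7]
tcp_rot: [2.861, 0.269, 1.586]
contact_force: [-0.9, 0.4, -4.1]
grip_width: 13.1
```

```bash
python3 - <<'E'
from h import *
st();a=kstate(); krows(a[1],a[1]-np.linspace(.025,.2,8),[0]*8)
E
```

```text
t35.45 [535.22   4.95  92.66] [163.92  15.41  90.88] F [-0.9   0.35 -4.07] M [0.4  0.24 0.03] w13.10 q [ 0.01  0.45  1.92 -0.52  0.53  0.38]
knob uvz [-61.54 116.09  94.42] psi_u 0.498 psi_ang 0.543 r 79.01 alpha 15.5 Fuvz [-0.87  0.43 -4.07] lid [0.354]
0.473 [0.304] [ 0.001  -0.0033  0.0034] [0. 0. 0.]
0.448 [0.286] [ 0.002  -0.0065  0.0068] [0. 0. 0.]
0.423 [0.268] [ 0.003  -0.0096  0.0103] [0. 0. 0.]
0.398 [0.25] [ 0.004  -0.0127  0.0139] [0. 0. 0.]
0.373 [0.232] [ 0.0051 -0.0156  0.0176] [0. 0. 0.]
0.348 [0.215] [ 0.0061 -0.0184  0.0213] [0. 0. 0.]
0.323 [0.197] [ 0.0072 -0.0212  0.0251] [0. 0. 0.]
0.298 [0.18] [ 0.0083 -0.0238  0.029 ] [0. 0. 0.]
```

Request:
{"method": "carry_out", "body": {"moves": [0.001,-0.0033,0.0034,0,0,0,0,0.002,-0.0065,0.0068,0,0,0,0,0.003,-0.0096,0.0103,0,0,0,0,0.004,-0.0127,0.0139,0,0,0,0,0.0051,-0.0156,0.0176,0,0,0,0,0.0061,-0.0184,0.0213,0,0,0,0,0.0072,-0.0212,0.0251,0,0,0,0,0.0083,-0.0238,0.029,0,0,0,0]}}

```text
time: 36.25
tool_pos: [529.2, 4.4, 78.3]
tcp_rot: [2.861, 0.269, 1.586]
contact_force: [-1.2, 1.4, -4.6]
grip_width: 12.9
```

```bash
python3 - <<'E'
from h import *
st();a=kstate(); krows(a[1],a[1]-np.linspace(.025,.2,8),[0]*8)
im=capture("top"); crop(im,310,110,470,245,4,"pics/t14a.png")
E
```

```text
t36.25 [529.23   4.41  78.34] [163.92  15.41  90.88] F [-1.16  1.4  -4.62] M [0.41 0.43 0.01] w12.92 q [ 0.01  0.47  1.95 -0.56  0.49  0.43]
knob uvz [-67.56 116.09  80.1 ] psi_u 0.295 psi_ang 0.345 r 78.29 alpha 15.5 Fuvz [-1.03  1.5  -4.62] lid [0.213]
0.270 [0.161] [ 0.0011 -0.0025  0.0039] [0. 0. 0.]
0.245 [0.144] [ 0.0023 -0.005   0.0079] [0. 0. 0.]
0.220 [0.128] [ 0.0034 -0.0073  0.012 ] [0. 0. 0.]
0.195 [0.111] [ 0.0046 -0.0095  0.0161] [0. 0. 0.]
0.170 [0.095] [ 0.0058 -0.0116  0.0202] [0. 0. 0.]
0.145 [0.078] [ 0.007  -0.0136  0.0245] [0. 0. 0.]
0.120 [0.063] [ 0.0082 -0.0155  0.0287] [0. 0. 0.]
0.095 [0.047] [ 0.0095 -0.0173  0.033 ] [0. 0. 0.]
```

View pics/t14a.png

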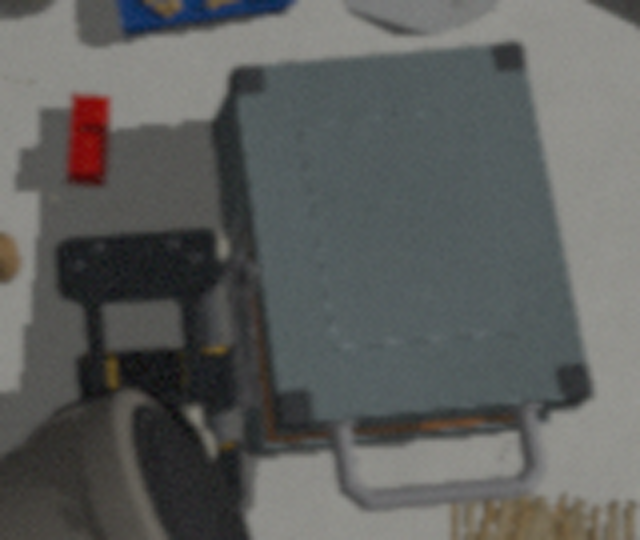

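Request:
{"method": "carry_out", "body": {"moves": [0.0011,-0.0025,0.0039,0,0,0,0,0.0023,-0.005,0.0079,0,0,0,0,0.0034,-0.0073,0.012,0,0,0,0,0.0046,-0.0095,0.0161,0,0,0,0,0.0058,-0.0116,0.0202,0,0,0,0,0.007,-0.0136,0.0245,0,0,0,0,0.0082,-0.0155,0.0287,0,0,0,0,0.0095,-0.0173,0.033,0,0,0,0]}}

```text
time: 37.1
tool_pos: [525.9, 4.0, 62.7]
tcp_rot: [2.862, 0.269, 1.586]
contact_force: [-2.3, 1.7, -5.1]
grip_width: 13.0
```

```bash
python3 - <<'E'
from h import *
st();a=kstate(); krows(a[1],a[1]-np.linspace(.02,.16,8),[0]*8)
E
```

```text
t37.10 [525.86   4.05  62.73] [163.97  15.42  90.89] F [-2.29  1.71 -5.05] M [0.39 0.32 0.  ] w13.02 q [ 0.01  0.5   1.97 -0.61  0.46  0.48]
knob uvz [-70.95 116.03  64.49] psi_u 0.000 psi_ang 0.140 r 77.82 alpha 15.5 Fuvz [-2.13  1.91 -5.05] lid [0.075]
-0.020 [-0.021] [ 0.001  -0.001   0.0036] [ 0.  0. -0.]
-0.040 [-0.032] [ 0.0021 -0.0019  0.0072] [ 0.  0. -0.]
-0.060 [-0.043] [ 0.0031 -0.0027  0.0108] [ 0.  0. -0.]
-0.080 [-0.054] [ 0.0041 -0.0035  0.0144] [ 0.  0. -0.]
-0.100 [-0.064] [ 0.0052 -0.0042  0.0181] [ 0.  0. -0.]
-0.120 [-0.074] [ 0.0062 -0.0048  0.0217] [ 0.  0. -0.]
-0.140 [-0.084] [ 0.0073 -0.0053  0.0254] [ 0.  0. -0.]
-0.160 [-0.094] [ 0.0083 -0.0058  0.029 ] [ 0.  0. -0.]
```

```bash
python3 - <<'E'
from h import *
krows(.115,.115-np.linspace(.0125,.1,8),[0]*8)
E
```

```text
0.103 [0.051] [ 0.0006 -0.0009  0.0021] [ 0.  0. -0.]
0.090 [0.044] [ 0.0012 -0.0017  0.0043] [ 0.  0. -0.]
0.077 [0.036] [ 0.0019 -0.0026  0.0065] [ 0.  0. -0.]
0.065 [0.028] [ 0.0025 -0.0034  0.0087] [ 0.  0. -0.]
0.053 [0.021] [ 0.0031 -0.0042  0.0108] [ 0.  0. -0.]
0.040 [0.013] [ 0.0037 -0.0049  0.013 ] [ 0.  0. -0.]
0.027 [0.006] [ 0.0044 -0.0056  0.0153] [ 0.  0. -0.]
0.015 [-0.001] [ 0.005  -0.0063  0.0175] [ 0.  0. -0.]
```

Request:
{"method": "carry_out", "body": {"moves": [0.0006,-0.0009,0.0021,0,0,0,0,0.0012,-0.0017,0.0043,0,0,0,0,0.0019,-0.0026,0.0065,0,0,0,0,0.0025,-0.0034,0.0087,0,0,0,0,0.0031,-0.0042,0.0108,0,0,0,0,0.0037,-0.0049,0.013,0,0,0,0,0.0037,-0.0049,0.013,0,0,0,0,0.0037,-0.0049,0.013,0,0,0,0]}}

```text
time: 37.9
tool_pos: [525.3, 4.0, 56.8]
tcp_rot: [2.862, 0.269, 1.586]
contact_force: [-1.7, 0.5, -6.1]
grip_width: 13.4
```

```bash
python3 - <<'E'
from h import *
st();a=kstate(); krows(.05,.05-np.linspace(.0125,.05,4),[0]*4)
im=capture("scene"); crop(im,270,60,450,220,4.2,"pics/s15a.png")
im=capture("top"); crop(im,340,110,470,245,4.4,"pics/t15a.png")
E
```

```text
t37.90 [525.27   3.96  56.83] [164.    15.42  90.89] F [-1.71  0.54 -6.06] M [ 0.41  0.5  -0.03] w13.36 q [ 0.01  0.51  1.98 -0.63  0.44  0.5 ]
knob uvz [-71.54 116.    58.59] psi_u 0.000 psi_ang 0.064 r 77.80 alpha 15.4 Fuvz [-1.66  0.69 -6.06] lid [0.028]
0.038 [0.012] [ 0.0006 -0.0007  0.0022] [0. 0. 0.]
0.025 [0.005] [ 0.0013 -0.0015  0.0044] [0. 0. 0.]
0.012 [-0.003] [ 0.0019 -0.0021  0.0066] [0. 0. 0.]
0.000 [-0.01] [ 0.0025 -0.0028  0.0089] [0. 0. 0.]
```

View pics/s15a.png

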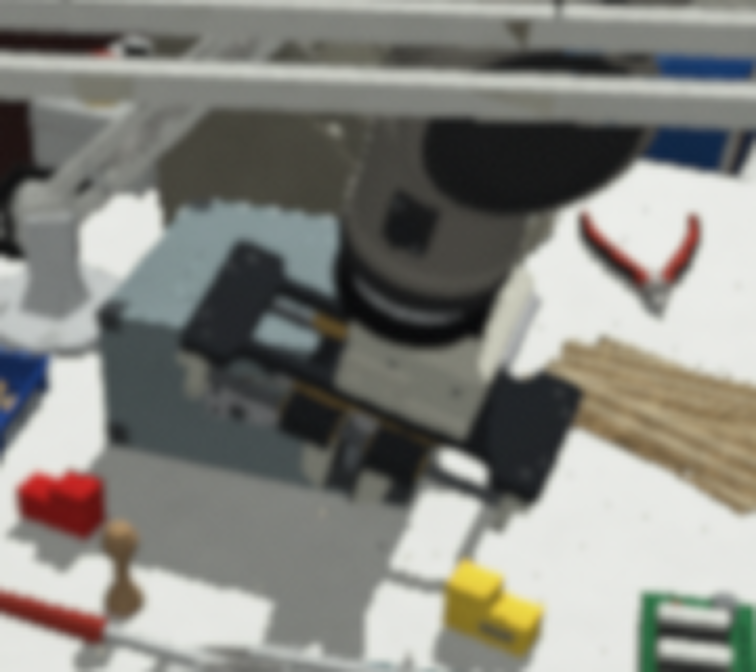

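View pics/t15a.png

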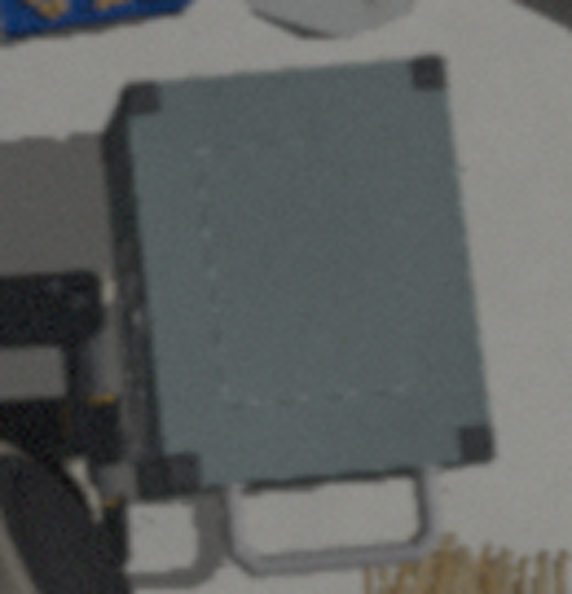

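Request:
{"method": "carry_out", "body": {"moves": [0.0003,-0.0004,0.0011,0,0,0,0,0.0006,-0.0007,0.0022,0,0,0,0,0.0009,-0.0011,0.0033,0,0,0,0,0.0013,-0.0014,0.0044,0,0,0,0,0.0016,-0.0018,0.0055,0,0,0,0,0.0019,-0.0021,0.0066,0,0,0,0,0.0022,-0.0024,0.0077,0,0,0,0,0.0025,-0.0026,0.0088,0,0,0,0]}}

```text
time: 38.8
tool_pos: [525.6, 4.2, 53.4]
tcp_rot: [2.861, 0.269, 1.586]
contact_force: [-3.1, 4.5, 1.6]
grip_width: 13.4
```

```bash
python3 - <<'E'
from h import *
st();a=kstate()
E
```

```text
t38.80 [525.62   4.2   53.41] [163.93  15.41  90.89] F [-3.06  4.47  1.64] M [0.62 0.4  0.05] w13.44 q [ 0.01  0.52  1.98 -0.65  0.43  0.52]
knob uvz [-71.18 116.2   55.17] psi_u 0.000 psi_ang 0.020 r 77.30 alpha 15.5 Fuvz [-2.64  4.73  1.64] lid [0.002]
```

Request:
{"method": "carry_out", "body": {"moves": [0,0,0.001,0,0,0,0,0,0,0.001,0,0,0,0.1,0,0,0.001,0,0,0,0.2,0,0,0.001,0,0,0,0.3,0,0,0.001,0,0,0,0.36,0,0,0.001,0,0,0,0.36,0,0,0.001,0,0,0,0.36,0,0,0.001,0,0,0,0.36]}}

```text
time: 39.6
tool_pos: [525.9, 4.0, 53.1]
tcp_rot: [2.861, 0.269, 1.586]
contact_force: [0.3, 0.0, 0.1]
grip_width: 33.1
```

```bash
python3 - <<'E'
from h import *
st(); im=capture("wrist"); crop(im,180,100,460,300,2.8,"pics/w16a.png")
E
```

```text
t39.60 [525.86   4.04  53.12] [163.91  15.41  90.88] F [0.31 0.03 0.1 ] M [0.06 0.25 0.03] w33.14 q [ 0.01  0.52  1.98 -0.65  0.43  0.52]
```

View pics/w16a.png

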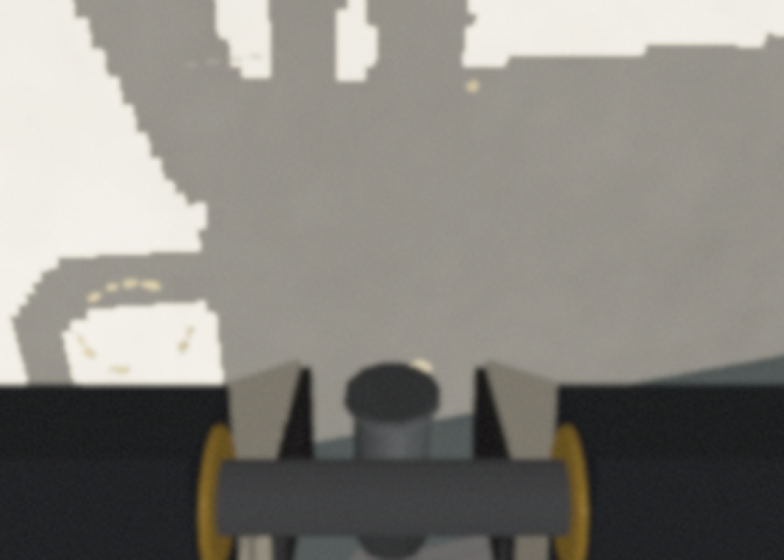

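Request:
{"method": "carry_out", "body": {"moves": [0,0,-0.03,0,0,0,0.36,0,0,-0.08,0,0,0,0.36,0,0,-0.16,0,0,0,0.36,0,0,-0.25,0,0,0,0.36,0,0,-0.32,0,0,0,0.36,0,0,-0.35,0,0,0,0.36,0,0,-0.35,0,0,0,0.36,0,0,-0.35,0,0,0,0.36]}}

```text
time: 40.45
tool_pos: [486.2, 39.1, 182.1]
tcp_rot: [2.862, 0.269, 1.587]
contact_force: [-0.6, -0.0, -1.1]
grip_width: 33.0
```

```bash
python3 - <<'E'
from h import *
st(); im=capture("top"); cv2.imwrite("pics/t17.png",im[:,:,::-1]); crop(im,340,110,470,245,4.4,"pics/t17a.png")
im=capture("scene"); cv2.imwrite("pics/s17.png",im[:,:,::-1]); crop(im,220,80,470,260,3.1,"pics/s17a.png")
E
```

```text
t40.45 [486.18  39.13 182.12] [163.96  15.41  90.91] F [-0.64 -0.01 -1.07] M [ 0.06  0.24 -0.04] w33.02 q [ 0.09  0.25  1.92 -0.42  0.75  0.32]
```

View pics/s17a.png

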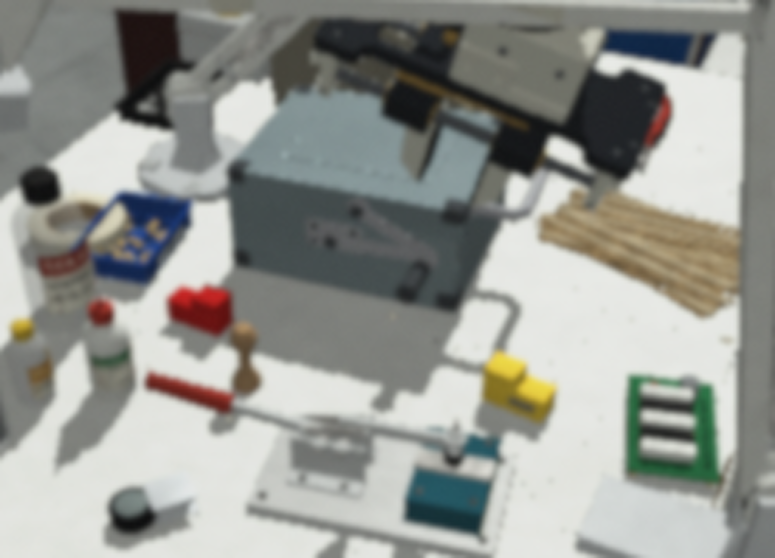

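View pics/t17a.png

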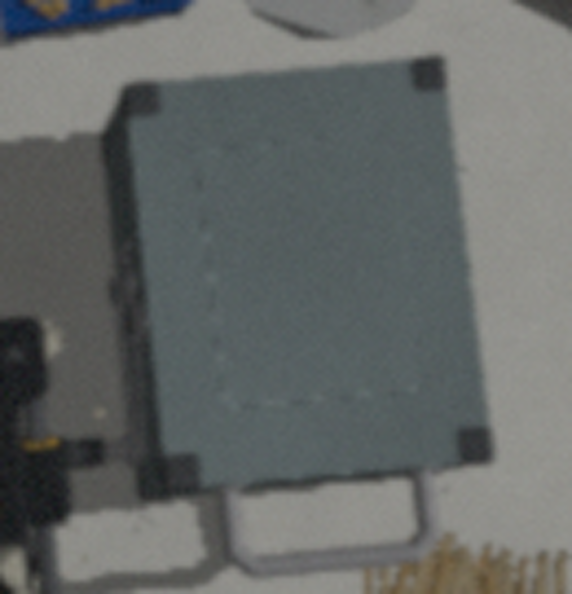

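```bash
python3 - <<'E'
from h import *
a=cv2.imread("pics/top0.png",0).astype(np.float32); b=cv2.imread("pics/t17.png",0).astype(np.float32)
for n,(x0,y0,x1,y1) in dict(bar=(385,205,460,245),lidback=(372,118,460,150),lidfront=(385,190,460,245)).items():
    A=a[y0:y1,x0:x1];B=b[y0:y1,x0:x1]; print(n,cv2.phaseCorrelate(A,B,cv2.createHanningWindow(A.shape[::-1],cv2.CV_32F)),np.abs(A-B).mean())
a=cv2.imread("pics/scene0.png",0).astype(np.float32); b=cv2.imread("pics/s17.png",0).astype(np.float32)
for n,(x0,y0,x1,y1) in dict(side=(292,135,372,182),frontcorner=(350,130,384,182)).items():
    A=a[y0:y1,x0:x1];B=b[y0:y1,x0:x1]; print(n,cv2.phaseCorrelate(A,B,cv2.createHanningWindow(A.shape[::-1],cv2.CV_32F)),np.abs(A-B).mean())
E
```

```text
bar ((0.6192288650991742, -0.06265792300086304), 0.8924745279947917) 4.534835
lidback ((0.07748222063706578, -0.09436525209228463), 0.9807629525661469) 10.9524145
lidfront ((0.4704034343581256, -0.013289683308990163), 0.9321599462297228) 5.980971
side ((0.00824346500428419, 0.08356128203217139), 1.0128507564465206) 4.7920213
frontcorner ((0.027326854836999814, 0.032261755013255566), 0.8370266760327688) 8.911765
```

```bash
python3 - <<'E'
from h import *
a=cv2.imread("pics/scene0.png"); b=cv2.imread("pics/s17.png")
A=cv2.resize(a[115:190,285:395],None,fx=3.5,fy=3.5,interpolation=cv2.INTER_CUBIC);B=cv2.resize(b[115:190,285:395],None,fx=3.5,fy=3.5,interpolation=cv2.INTER_CUBIC)
a=cv2.imread("pics/top0.png"); b=cv2.imread("pics/t17.png")
A2=cv2.resize(a[185:245,365:475],None,fx=3.5,fy=3.5,interpolation=cv2.INTER_CUBIC);B2=cv2.resize(b[185:245,365:475],None,fx=3.5,fy=3.5,interpolation=cv2.INTER_CUBIC)
cv2.imwrite("pics/cmp.png",np.vstack([np.hstack([A,B]),np.hstack([A2,B2])]))
g0=cv2.cvtColor(a,6).astype(np.float32);g1=cv2.cvtColor(b,6).astype(np.float32)
for n,(x0,y0,x1,y1) in dict(barR=(430,214,446,236),cornR=(440,200,460,222),barmid=(400,228,430,242),cornBR=(430,118,450,135)).items():
    A=g0[y0:y1,x0:x1];B=g1[y0:y1,x0:x1]; w=np.eye(2,3,dtype=np.float32)
    cc,w=cv2.findTransformECC(A,B,w,cv2.MOTION_TRANSLATION,(3,200,1e-6),None,3); print(n,cc,w[:,2])
E
```

```text
barR 0.9992908500625471 [ 0.01887773 -0.02770205]
cornR 0.9994242788432303 [-0.04222134  0.01220726]
barmid 0.9606202593946306 [ 0.19645193 -0.02734137]
cornBR 0.9996929670412515 [-0.03163623  0.00442499]
```

View pics/cmp.png

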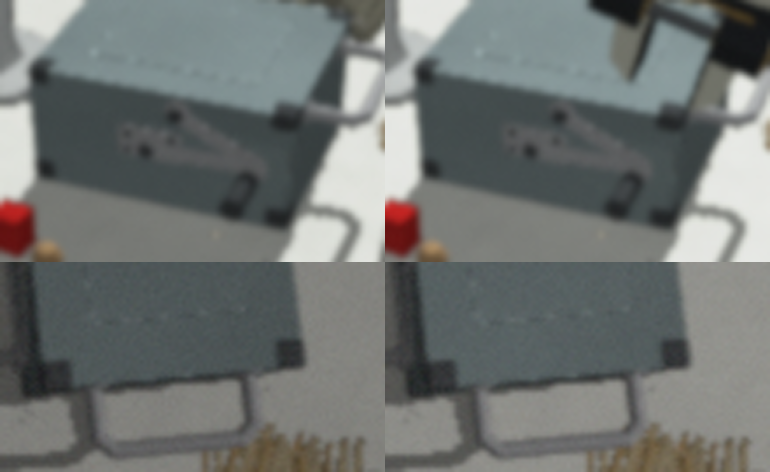

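```bash
python3 - <<'E'
from h import *
from plant import close_job
st(); print(close_job()); st()
E
```

```text
t40.55 [485.98  38.88 181.33] [164.07  15.42  90.91] F [ 0.18 -0.15 -0.47] M [ 0.06  0.23 -0.03] w33.05 q [ 0.09  0.25  1.92 -0.42  0.75  0.32]
the job is handed in; nothing more can be done
None
the job is handed in; nothing more can be done
```

The step block is in its recess, the lid is shut, and I handed the job in at 40.6 s of the 72 s allowed.

- **Raising the lid:** I gripped the bar and followed its arc until the force rose to about 10 N at a lid angle of about 1.22 rad. I let go there. The stay held the lid with no measurable force on the gripper.
- **Placing the block:** I gripped its tall half and turned it about 84° so its long side ran along the case. I set it down in the recess, and pictures after release showed it lying flat inside.
- **Closing the lid:** I gripped the stay's knob and drew it forward over centre. I then lowered the lid along the knob's arc, with no more than about 6 N on the tool. When the force reversed, showing the lid had seated, I opened the fingers and backed off.

**Last checks:**
- **Lid shut:** the lid corners and bar end match the first top picture to within 0.05 px. The middle of the bar and a coarser comparison read 0.2 to 0.6 px off, which I put down to the hand's changed shadow.
- **Tool free:** force was about 0.5 N, with nothing touched.
- **Bystanders:** the stamp, loupe and bottle look unmoved in the scene view. I did not measure them.
- **Block under the lid:** I could not see it once the lid was closed, so its position there rests on the pictures taken before.

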